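# Open the denture press and lay out its parts

### The arm

A 7-joint arm with a two-finger parallel gripper is mounted at the origin on the work surface. World frame = base frame: x ahead of the robot, y to its left, z up, the work surface at z = 0. Lengths are in m, angles in rad, forces in N, time in s.
With the tool pointing down it reaches from about 0.4 to 0.875 m from the base axis. Payload 19.3 kg.
Tool frame: the origin (TCP) lies between the finger pads; the fingertips stand ahead of it and the grasp point (between the pads) lies 8 mm behind it (bot.tip_extent is the x of the fingertips in the tool frame, in m); x points along the fingers, y is the direction in which the jaws open and shut, and the axes are right-handed (so a half turn about x gives the same grasp; the last joint's range is limited). The gripper opens to 85 mm and grips with 20 to 120 N. Pads are 22 mm wide; open, the fingers measure 114 mm over their backs; the gripper's body (76 mm by 85 mm) begins 54 mm behind the grasp point. The pads swing forward as they close: fully open they stand 13 mm farther back than shut.
Start: joints at [-1.331, 0.521, -0.036, 1.599, 0.021, 1.021, -0.113], TCP at [0.191, 0.595, 0.242] pointing down, gripper open.
Joint ranges: [-2.91, 2.91], [-0.3, 2.13], [-1.5, 1.42], [0.17, 2.43], [-1.26, 4.41], [0.16, 1.93], [-2.52, 2.52]. Speed limits (rad/s): [1.89, 1.89, 2.39, 2.39, 3.01, 3.01, 3.01].

### API

Orientations are given as [roll, pitch, yaw] about the fixed x, y, z axes, in that order (R = Rz(yaw) Ry(pitch) Rx(roll)).
In Python, from workcell import observe, grab_frame, camera_info, bot, nets gives the robot as it stands.
- The arm moves only by the tool jog_arm, never from a script. Its argument "commands" is a list of rows, each a list of 6 numbers: the shift along the tool's x, y, z in mm, then the turn, a rotation vector about the tool's x, y, z in rad. A call has 1 to 20 rows; each row shifts and turns the pose as measured when the row begins, along the tool's axes as they then stand; what a row does not reach is not made up. A row lasts 1/10 s, in which the tool goes at most 50 mm and 8.59 degrees, less where a joint would pass 70% of its speed; a pose out of reach is approached as far as the arm can. A call is refused whole if a number of a shift passes 50 or a number of a turn 0.15, either way. A call with a gripper value outside its range is refused whole. "gripper" is the closure in counts, from 0 (fully open) to 255 (shut), set as the call begins (left out, the last holds). The fingers move at their own pace and stop on an object; "newtons" is the grip in N (left out, the last holds). Time passes only in rows, so rows that do not move let the fingers close. It gives the time, the measured TCP pose, the force and the opening at its end, in the units of the state.
- observe(): the state, without advancing time (a new reading comes with each control period).
- grab_frame(name): name is "side" or "top"; returns the picture (420x560x3 uint8, red, green, blue); there is no depth.
- camera_info(name): a dict with "fov_y" (degrees; the focal length in pixels is half the picture's height over the tangent of half this angle, whatever the lens; pixels are square), "cx", "cy" (the principal point, pixels), "distortion" ([k1, k2, p1, p2, k3] as OpenCV has them; the pictures are not rectified), "R" (3x3) and "t" (3): a world point X has camera coordinates R X + t. Camera axes: x right, y down, z forward; pixel columns grow to the right and rows downward; lengths in m; the calibration is good to about 2 mm. A picture is of the moment at which its call begins. camera_info takes no time and is no camera call.
- bot.job_done(): hands the job in, once; it reports no verdict.
Trained networks look in the newest picture that a camera, given by its name, has taken for a name from the list of things; names that differ only in an ending like _2 or _b are one class to them, and where a whole thing is asked for, a point or a joint stands for the part that bears it (a point fixed in the world has none). Each returns a list of dicts, best first, with "p" (0 to 1); they miss things now and then, are a little off and sometimes report something else, mostly with a low value. They report only what shows in the picture. A call takes as long as a camera call. They do not tell look-alikes from the thing itself.
- nets.find_in(camera, name): "rect" ([left, top, right, bottom] in pixels, round what is visible of it).
- nets.silhouettes(camera, name): "mask" (420x560 bool, what is visible of it) and "rect" ([left, top, right, bottom] in pixels, round what is visible of it).
- nets.pinpoint(camera, name): "location" ([column, row] in pixels: a listed point, or the origin of a listed thing).
The state is a dict: "clock": time; "qpos": joint angles; "qd": joint speeds; "joint_efforts": joint torques, N m; "position": TCP position; "tool_rot": TCP orientation; "force": force on the tool from outside, world axes, zero at the start; "moment": the same for the moment, N m; "grip_width": finger opening in m.
Only numpy, scipy, OpenCV 4.12 (cv2) and the standard library are available. Lean on these libraries where they do the work, as an engineer would, in place of code of your own. Each camera call takes 0.05 s, during which the arm holds its last target.

### The job

Swing the press's hold-down finger up and right back past upright so that it stays open, then take the pressed stack apart from the top down, one piece at a time: steel disc into the round dish, square brass plate onto the cork pad, plaster block onto the slatted wooden rack, aluminium flask half into the rectangular tray. Put each piece flat in the middle of its place and let go only once it is set down (the plaster chips, so nothing may be dropped), and leave the finger raised.

Things in the scene. Friction and masses are not known exactly. Their poses are not given: they have to be found in the camera images.
- finger (a joint): Angle (rad) of the press's steel hold-down finger: 0 = level on the steel disc, pressing it; grows as its free end swings up and back over the hinge, to a stop at 2.1. Spring and weight (about 2 N at the free end) shut it from below about 1.7; beyond 1.85 it stays back by itself. The hinge, on the far side of the stack, sits between two fixed cheeks 108 mm high, 34 mm over both.
- finger_grip (a point): Grip point on the axis of a level round bar, 10 mm thick, sticking out 56 mm sideways (point's +y) from the finger's free end, above the disc; the point is 38 mm out from the finger (11 mm wide). Finger shut: 94 mm above the table, and the hinge axis, parallel to the bar, is 95 mm away along the point's level +x at the same height. Pinch the bar from above, across it; it can roll in the pads.
- press_disc: Top of the stack, under the finger's rubber foot: plain steel disc, 32 mm diameter, 16 mm high, about 0.1 kg. Origin: centre of its underside, z up.
- square_plate: Second from the top: square brass plate, 42 x 42 mm, 12 mm thick, about 0.16 kg. Origin: centre of its underside, z up, x and y along its sides.
- index_block: Third from the top: white plaster block, 78 mm long (x), 52 mm wide (y), 20 mm high, the two corners at its +x end trimmed off; flat parallel long sides; about 0.11 kg. Origin: centre of its underside, z up.
- flask_half: Bottom of the stack, resting on the press's bed (10 mm above the table, 100 mm wide): aluminium flask half, a flat block 104 mm long (x), 64 mm wide (y), 24 mm high, about 0.32 kg. Origin: centre of its underside, z up.
- dish: Fixed round glazed blue ceramic dish, 90 mm over the rim, 80 mm inside; floor 5 mm above the table, rim 9 mm. Origin: centre of its underside, on the table. Place of the steel disc.
- cork_pad: Fixed flat square cork pad, 82 x 82 mm, top 8 mm above the table, no rim. Origin: centre of its underside. Place of the square brass plate.
- rack: Fixed slatted wooden drying rack, 122 mm (x) by 92 mm (y), six slats along its y, 12 mm wide with 10 mm gaps; their tops 16 mm above the table, no rim. Origin: centre of its underside. Place of the plaster block, best laid lengthwise along the rack's x.
- tray: Fixed grey plastic tray, 142 mm (x) by 102 mm (y) outside, 134 x 94 mm inside; floor 4 mm above the table, rim 8 mm. Origin: centre of its underside. Place of the flask half, lengthwise along the tray's x.
Mind the look-alikes: they are no part of the job. What is shaped like the index_block but black or green is not meant.

How it is judged:
On the way, in this order (a step that is already met when the one before it is completed fails the run):
1. the finger is swung back to stay, the stack still in place (value of joint finger above 1.65 rad), for 0.2 s.
2. the steel disc in the round dish, let go (horizontal distance between press_disc and dish below 0.015 m and z of press_disc in the frame of dish between 0.002 and 0.008 m and angle between press_disc's own z axis and vertical below 0.1 rad and contact force between the fingers and press_disc below 0.1 N and linear speed of press_disc below 0.03 m/s), for 0.2 s.
3. the square brass plate on the cork pad, let go (horizontal distance between square_plate and cork_pad below 0.015 m and z of square_plate in the frame of cork_pad between 0.005 and 0.011 m and angle between square_plate's own z axis and vertical below 0.1 rad and contact force between the fingers and square_plate below 0.1 N and linear speed of square_plate below 0.03 m/s), for 0.2 s.
4. the plaster block on the slatted rack, let go (horizontal distance between index_block and rack below 0.015 m and z of index_block in the frame of rack between 0.013 and 0.019 m and angle between index_block's own z axis and vertical below 0.1 rad and contact force between the fingers and index_block below 0.1 N and linear speed of index_block below 0.03 m/s), for 0.2 s.
5. the flask half in the rectangular tray, let go (horizontal distance between flask_half and tray below 0.015 m and z of flask_half in the frame of tray between 0.001 and 0.007 m and angle between flask_half's own z axis and vertical below 0.1 rad and contact force between the fingers and flask_half below 0.1 N and linear speed of flask_half below 0.03 m/s), for 0.2 s.
At the end, for the whole second after the job is handed in: Each of the four pieces lies flat (tilt under 0.1 rad) and at rest on its own place, its centre within 15 mm of the place's centre and its underside within 3 mm of that place's surface, touched by nothing of the robot; the finger still stands back (over 1.6 rad) (all of step 2 and all of step 3 and all of step 4 and all of step 5 and value of joint finger above 1.6 rad).
It fails at once if a piece of the stack is pulled 15 mm or more out of place while the finger is not raised (below 1.2 rad) (value of joint finger below 1.2 rad and distance of any of press_disc, square_plate, index_block, flask_half from where it was at the start of the episode above 0.015 m).
It fails at once if a piece is dropped (falls free faster than 0.6 m/s, about 18 mm) ((linear speed of press_disc above 0.6 m/s and contact force between the fingers and press_disc below 0.05 N) or (linear speed of square_plate above 0.6 m/s and contact force between the fingers and square_plate below 0.05 N) or (linear speed of index_block above 0.6 m/s and contact force between the fingers and index_block below 0.05 N) or (linear speed of flask_half above 0.6 m/s and contact force between the fingers and flask_half below 0.05 N)).
It also fails if it takes over 131 s, if anything falls off the work surface, if the arm or the gripper's body presses on something with over 40 N, if the wrist force passes 120 N, or if a joint passes its speed limit or range.

## Working session

There is one attempt and no reset: what is moved stays moved. The work goes in short steps, Python scripts to look and compute and a tool call to move; the robot and the scene stay as the last step left them, time stands still between calls to the robot, and variables do not carry over. Pictures are saved under pics/ and viewed, and the job is handed in when it is done.

Besides the shell and the picture viewer there is one more tool, called in YAML: its name, and indented under it one key for each argument. jog_arm: Moves the arm, as the interface text tells. Its arguments: {"type":"object","properties":{"commands":{"type":"array","items":{"type":"array","items":{"type":"number"}}},"gripper":{"type":"number"},"newtons":{"type":"number"}},"required":["commands"]}

```bash
ls; mkdir -p pics; python3 - <<'E'
from workcell import observe, grab_frame, camera_info, bot, nets
import cv2
for c in ("side","top"):
    f=grab_frame(c); cv2.imwrite(f"pics/{c}0.png",f[:,:,::-1]); print(camera_info(c))
print(observe(), bot.tip_extent)
E
```

```text
pics
{'fov_y': 46.25192861048433, 'cx': 277.8276134015123, 'cy': 207.96340976036416, 'distortion': array([-0.1502567,  0.       ,  0.       ,  0.       ,  0.       ]), 'R': array([[ 0.94249308, -0.33416632, -0.0062979 ],
       [-0.25385484, -0.70346888, -0.6638443 ],
       [ 0.21740403,  0.62726741, -0.74784429]]), 't': array([-0.51236535,  0.18896805,  0.9089438 ])}
{'fov_y': 44.55731935171776, 'cx': 285.00525156211177, 'cy': 200.968757655593, 'distortion': array([-0.09776792,  0.        ,  0.        ,  0.        ,  0.        ]), 'R': array([[ 0.02756284, -0.99945914,  0.0179364 ],
       [-0.99845898, -0.02839097, -0.04768252],
       [ 0.04816596, -0.01659449, -0.99870149]]), 't': array([-0.02524089,  0.53825253,  1.15029817])}
{'clock': 0.1, 'qpos': array([-1.33120552,  0.52192985, -0.03629711,  1.59992745,  0.02121391,
        1.02109731, -0.11283786]), 'qd': array([-3.30788089e-04,  9.64552339e-06,  7.33086798e-05, -1.72787649e-03,
       -7.42542707e-04, -3.63873454e-04, -7.53502794e-04]), 'joint_efforts': array([ 3.91850786e-03, -9.28479338e+01,  1.98406197e+00, -3.70536911e+01,
        1.81179465e-02,  5.22175280e-03, -2.84884112e-05]), 'position': array([0.19050358, 0.59496864, 0.24180736]), 'tool_rot': array([-1.47389692,  1.56981948, -1.78375601]), 'force': array([ 0.09089742,  0.34129342, -0.39479958]), 'moment': array([ 0.0075859 ,  0.00028939, -0.02558288]), 'grip_width': 0.08556609248202142} 0.011
```

View pics/side0.png

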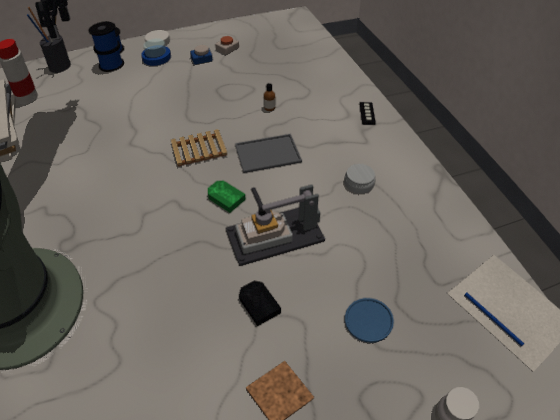

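View pics/top0.png

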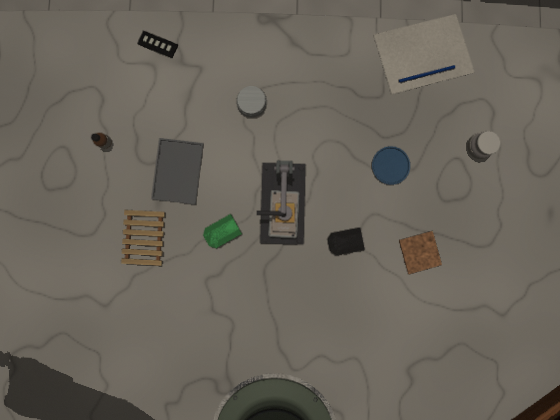

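The press stands mid-table, at (283,205) in the top view. The hinge is on the far (+x) side and the bar points to +y at (268,213). The dish is at (390,166), cork at (420,252), rack at (143,238) and tray at (178,172).

```bash
cat > h.py <<'E'
import numpy as np, cv2
from workcell import observe, grab_frame, camera_info, bot, nets
from scipy.spatial.transform import Rotation as Ro
def cam(c):
    i=camera_info(c); f=210/np.tan(np.radians(i['fov_y']/2))
    K=np.array([[f,0,i['cx']],[0,f,i['cy']],[0,0,1]]); return K,np.array(i['distortion']),i['R'],i['t']
def w(c,px,z):
    K,d,R,t=cam(c); p=cv2.undistortPoints(np.array(px,float).reshape(-1,1,2),K,d).reshape(-1,2)
    r=np.c_[p,np.ones(len(p))]@R; o=-R.T@t
    return o+r*((z-o[2])/r[:,2])[:,None]
def pr(c,X):
    K,d,R,t=cam(c); return cv2.projectPoints(np.array(X,float).reshape(-1,3),cv2.Rodrigues(R)[0],t,K,d)[0].reshape(-1,2)
def tri(px1,px2):
    A=[];b=[]
    for c,p in (("top",px1),("side",px2)):
        K,d,R,t=cam(c); q=cv2.undistortPoints(np.array(p,float).reshape(1,1,2),K,d).reshape(2)
        r=R.T@np.array([*q,1]); r/=np.linalg.norm(r); P=np.eye(3)-np.outer(r,r); A.append(P); b.append(P@(-R.T@t))
    return np.linalg.lstsq(np.vstack(A),np.hstack(b),rcond=None)[0]
def rectfit(c,mask,z):
    cs,_=cv2.findContours(mask.astype(np.uint8),cv2.RETR_EXTERNAL,cv2.CHAIN_APPROX_NONE)
    k=max(cs,key=cv2.contourArea).reshape(-1,2)
    P=w(c,k,z)[:,:2]; return cv2.minAreaRect((P*1000).astype(np.float32))
def pose():
    s=observe(); R=Ro.from_euler('xyz',s['tool_rot']); return s,R
E
python3 - <<'E'
from h import *
Z=dict(dish=.009,cork_pad=.008,rack=.016,tray=.008,press_disc=.074,square_plate=.066,index_block=.054,flask_half=.034)
Z={'dish':.009,'cork_pad':.008,'rack':.016,'tray':.008,'press_disc':.082,'square_plate':.066,'index_block':.054,'flask_half':.034}
for c in("top","side"):
  for n,z in Z.items():
    for r in nets.silhouettes(c,n)[:2]:
      print(c,n,round(r['p'],2),np.round(r['rect']),rectfit(c,r['mask'],z))
  for n in list(Z)+['finger_grip']:
    print(c,n,[(round(r['p'],2),np.round(r['location'],1),np.round(w(c,r['location'],.094 if n=='finger_grip' else {'press_disc':.066,'square_plate':.054,'index_block':.034,'flask_half':.01}.get(n,0))[0],4)) for r in nets.pinpoint(c,n)[:2]])
print(observe()['clock'])
E
```

```text
top dish 0.96 [372. 148. 413. 184.] ((628.9032592773438, -252.33265686035156), (83.71336364746094, 88.74195098876953), 0.986964762210846)
top cork_pad 0.78 [398. 234. 438. 276.] ((430.3320007324219, -323.49383544921875), (82.8719711303711, 81.37933349609375), 16.982751846313477)
top rack 0.61 [120. 211. 164. 267.] ((448.26568603515625, 309.9577941894531), (95.17851257324219, 125.653076171875), 87.45185089111328)
top tray 0.66 [153. 139. 203. 203.] ((602.3112182617188, 240.03025817871094), (107.04325103759766, 141.8416748046875), 85.2176742553711)
top press_disc 0.65 [280. 208. 288. 219.] ((509.2078552246094, -15.037660598754883), (18.642606735229492, 30.46546173095703), 62.540611267089844)
top press_disc 0.62 [258. 168. 290. 214.] ((560.4193725585938, 17.991443634033203), (62.85698699951172, 109.64351654052734), 89.223876953125)
top square_plate 0.67 [278. 203. 295. 222.] ((511.2708740234375, -11.061634063720703), (41.123191833496094, 41.151546478271484), 1.6209553480148315)
top index_block 0.68 [200. 213. 240. 250.] ((466.85540771484375, 128.16390991210938), (51.52610778808594, 77.1
[... 2946 characters left out ...]
  ]))]
side tray [(0.75, array([268.7, 155.2]), array([0.6026, 0.2323, 0.    ]))]
side press_disc [(0.46, array([268. , 218.8]), array([ 0.5196, -0.0114,  0.066 ])), (0.22, array([280.1, 391.6]), array([ 0.4251, -0.346 ,  0.066 ]))]
side square_plate [(0.81, array([264.9, 222. ]), array([ 0.5141, -0.0075,  0.054 ]))]
side index_block [(0.77, array([226.7, 196. ]), array([0.465 , 0.1051, 0.034 ])), (0.69, array([264.8, 228.4]), array([ 0.5134, -0.0073,  0.034 ]))]
side flask_half [(0.95, array([264.8, 238.2]), array([ 0.5108, -0.013 ,  0.01  ])), (0.62, array([263.8, 229. ]), array([0.5166, 0.0107, 0.01  ]))]
side finger_grip [(0.6, array([255.8, 196.9]), array([0.5081, 0.0275, 0.094 ]))]
1.8
```

```bash
python3 - <<'E'
import cv2
t=cv2.imread('pics/top0.png')[155:250,235:325]; s=cv2.imread('pics/side0.png')[175:265,220:330]
cv2.imwrite('pics/z_t.png',cv2.resize(t,None,fx=6,fy=6,interpolation=cv2.INTER_CUBIC));cv2.imwrite('pics/z_s.png',cv2.resize(s,None,fx=6,fy=6,interpolation=cv2.INTER_CUBIC))
E
```

```text
(no output)
```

View pics/z_t.png

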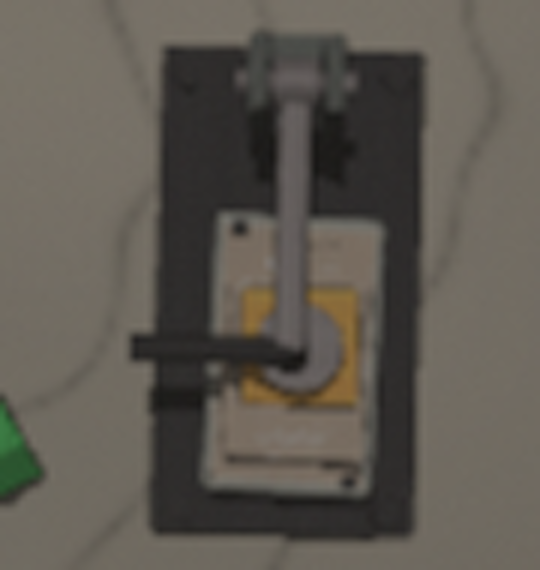

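View pics/z_s.png

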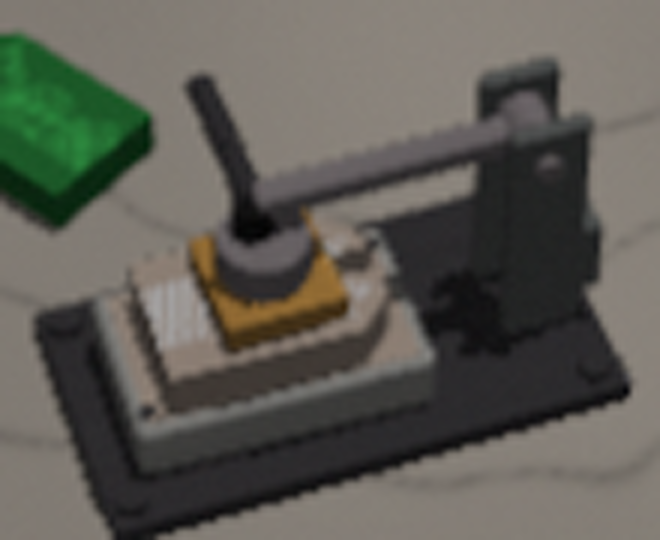

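```bash
python3 - <<'E'
from h import *
print('bar tip/root', w('top',[[257,212.8],[285,214.2],[262,213]],.094))
print('tri tip',tri([257,212.8],[253.3,189.2]))
print('hinge',w('top',[[284.2,168.3],[275.3,168.3],[294.2,168.3]],.094), w('top',[[262.5,163],[305.5,164]],.0), )
print('side bar tip',w('side',[[253.3,189.2],[261,212]],.094))
z=lambda a:[[x/6+235,y/6+155] for x,y in a]
print('plate top corners',w('top',z([(243,288),(358,291),(357,408),(243,403)]),.066))
print('flask top corners',w('top',z([(217,213),(385,222),(371,498),(201,488)]),.034))
print('bed corners',w('top',z([(165,46),(424,54),(412,536),(152,533)]),.01))
zs=lambda a:[[x/6+220,y/6+175] for x,y in a]
print('side plate corners',w('side',zs([(190,240),(303,207),(348,293),(228,338)]),.066))
print('side flask corners',w('side',zs([(97,300),(140,430),(435,355)]),.034))
print('disc top',w('top',z([(301,350)]),.082))
print('disc bottom-lookup side', w('side',zs([(263,245)]),.082))
E
```

```text
bar tip/root [[ 0.50820905  0.04951124  0.094     ]
 [ 0.50691768 -0.00957688  0.094     ]
 [ 0.50808508  0.0389658   0.094     ]]
tri tip [0.50898471 0.04931344 0.0940433 ]
hinge [[ 0.60406665 -0.00520174  0.094     ]
 [ 0.6035115   0.01364452  0.094     ]
 [ 0.60469572 -0.02639106  0.094     ]] [[ 0.62541977  0.04385461  0.        ]
 [ 0.62604795 -0.05528222  0.        ]]
side bar tip [[ 0.50977466  0.04916726  0.094     ]
 [ 0.50535702 -0.01341842  0.094     ]]
plate top corners [[ 0.53120891  0.01117122  0.066     ]
 [ 0.53130217 -0.03036119  0.066     ]
 [ 0.48908976 -0.03113022  0.066     ]
 [ 0.48975321  0.00999469  0.066     ]]
flask top corners [[ 0.56022536  0.02168343  0.034     ]
 [ 0.55867025 -0.04086228  0.034     ]
 [ 0.45609383 -0.03837742  0.034     ]
 [ 0.45807753  0.02467314  0.034     ]]
bed corners [[ 0.62497044  0.04358237  0.01      ]
 [ 0.62483956 -0.05511528  0.01      ]
 [ 0.44159514 -0.05527816  0.01      ]
 [ 0.44007184  0.04301501  0.01      ]]
side plate corners [[ 0.4923182   0.00889636  0.066     ]
 [ 0.53208468  0.00997169  0.066     ]
 [ 0.53373079 -0.03016128  0.066     ]
 [ 0.49129449 -0.03480131  0.066     ]]
side flask corners [[ 0.46151118  0.02083481  0.034     ]
 [ 0.4592147  -0.03679786  0.034     ]
 [ 0.5606921  -0.04009227  0.034     ]]
disc top [[ 0.50904399 -0.01008911  0.082     ]]
disc bottom-lookup side [[ 0.51034971 -0.01452849  0.082     ]]
```

```bash
cat >> h.py <<'E'
def plan(target,yaw,step=30,tcpz=True):
    """jaw dir (tool y) at angle yaw (deg) in world, mod 180; target = TCP pos (m)"""
    s,R=pose(); p=s['position']; best=None
    for k in (0,180):
        a=np.radians(yaw+k); y=np.array([np.cos(a),np.sin(a),0]); x=np.array([0,0,-1.]); M=Ro.from_matrix(np.c_[x,y,np.cross(x,y)])
        rv=(R.inv()*M).as_rotvec()
        if best is None or np.linalg.norm(rv)<np.linalg.norm(best[0]): best=(rv,M)
    rv,M=best; d=np.array(target)-p
    print('clock',round(s['clock'],2),'pos',np.round(p,4),'rv(tool)',np.round(rv,3),'world d mm',np.round(d*1e3,1),'tool d now',np.round(R.inv().apply(d)*1e3,1),'tool d after turn',np.round(M.inv().apply(d)*1e3,1),'width',round(s['grip_width'],4),'F',np.round(s['force'],1),'q7',round(s['qpos'][6],2))
    return rv,M
E
python3 - <<'E'
from h import *
s,R=pose(); print(np.round(R.as_matrix(),3))
plan([.508,.033,.18],0); plan([.508,.033,.18],90)
E
```

```text
[[ 0.     0.305  0.952]
 [-0.     0.952 -0.305]
 [-1.    -0.     0.   ]]
clock 1.8 pos [0.1906 0.5952 0.2423] rv(tool) [ 1.261  0.    -0.   ] world d mm [ 317.4 -562.2  -62.3] tool d now [  62.3 -438.7  473.7] tool d after turn [ 62.3 317.4 562.2] width 0.0853 F [-0.4  0.3 -0.3] q7 -0.11
clock 1.8 pos [0.1906 0.5952 0.2423] rv(tool) [-0.31  0.    0.  ] world d mm [ 317.4 -562.2  -62.3] tool d now [  62.3 -438.7  473.7] tool d after turn [  62.3 -562.2  317.4] width 0.0853 F [-0.4  0.3 -0.3] q7 -0.11
```

jog_arm:
  commands:
    - [0, -22, 24, 0.063, 0, 0]
    - [0, -20, 25, 0.063, 0, 0]
    - [0, -18.5, 26, 0.063, 0, 0]
    - [0, -17, 27, 0.063, 0, 0]
    - [0, -15, 28, 0.063, 0, 0]
    - [0, -13, 29, 0.063, 0, 0]
    - [0, -11.5, 30, 0.063, 0, 0]
    - [0, -9.5, 30.5, 0.063, 0, 0]
    - [0, -7.7, 31, 0.063, 0, 0]
    - [0, -5.7, 31.5, 0.063, 0, 0]
    - [0, -3.7, 31.8, 0.063, 0, 0]
    - [0, -1.5, 32, 0.063, 0, 0]
    - [0, 0.5, 32, 0.063, 0, 0]
    - [0, 2.5, 32, 0.063, 0, 0]
    - [0, 4.4, 31.7, 0.063, 0, 0]
    - [0, 6.3, 31.5, 0.063, 0, 0]
    - [0, 8.3, 31, 0.063, 0, 0]
    - [0, 10, 30.5, 0.063, 0, 0]
    - [0, 12, 29.7, 0.063, 0, 0]
    - [0, 14, 29, 0.063, 0, 0]
  gripper: 0

```text
clock: 3.8
position: [0.5041, 0.0132, 0.2426]
tool_rot: [2.7, 1.563, 1.087]
force: [0.6, -0.2, -0.5]
grip_width: 0.0854
```

```bash
python3 - <<'E'
from h import *
print(observe()['qpos'].round(3)); plan([.508,.033,.13],0)
E
```

```text
[-0.491  0.356  0.452  1.933 -0.206  0.892  0.024]
clock 3.8 pos [0.5041 0.0132 0.2426] rv(tool) [-0.043 -0.007 -0.004] world d mm [   3.9   19.8 -112.6] tool d now [112.7   2.6 -19.1] tool d after turn [112.6   3.9 -19.8] width 0.0854 F [ 0.6 -0.2 -0.5] q7 0.02
```

jog_arm:
  commands:
    - [20, 1, -7, -0.02, -0.003, -0.002]
    - [30, 1, -7, -0.02, -0.003, -0.002]
    - [30, 2, -6, 0, 0, 0]
    - [32, 0, 0, 0, 0, 0]
    - [0, 0, 0, 0, 0, 0]
    - [0, 0, 0, 0, 0, 0]

```text
clock: 4.4
position: [0.5125, 0.0287, 0.1292]
tool_rot: [1.624, 1.566, 0.042]
force: [1.0, -0.5, 0.6]
grip_width: 0.0854
```

```bash
python3 - <<'E'
from h import *
print(observe()['qpos'].round(3)); plan([.508,.033,.086],0)
f=grab_frame('top'); cv2.imwrite('pics/t1.png',cv2.resize(f[140:270,200:360,::-1],None,fx=4.5,fy=4.5))
f=grab_frame('side'); cv2.imwrite('pics/s1.png',cv2.resize(f[120:270,180:360,::-1],None,fx=4,fy=4))
E
```

```text
[-0.438  0.538  0.36   2.008 -0.305  0.642  0.11 ]
clock 4.4 pos [0.5125 0.0287 0.1292] rv(tool) [-0.011 -0.    -0.005] world d mm [ -4.5   4.3 -43.2] tool d now [43.2 -4.7 -4.3] tool d after turn [43.2 -4.5 -4.3] width 0.0854 F [ 1.  -0.5  0.6] q7 0.11
```

View pics/s1.png

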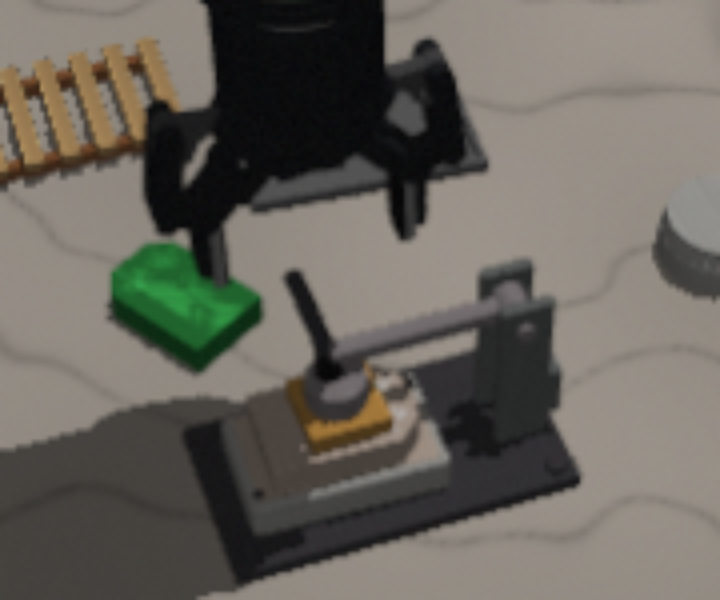

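View pics/t1.png

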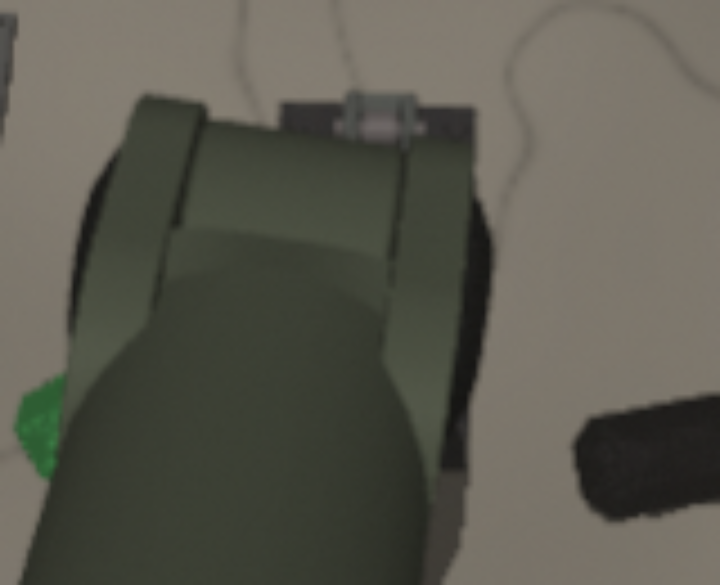

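The side view shows the jaws straddling the bar, still above it. The arm hides the top view. I'll descend and pinch.

jog_arm:
  commands:
    - [14, -2.5, -2, -0.005, 0, -0.002]
    - [14, -2, -2, -0.006, 0, -0.002]
    - [14, 0, 0, 0, 0, 0]
    - [1, 0, 0, 0, 0, 0]
    - [0, 0, 0, 0, 0, 0]

```text
clock: 5.0
position: [0.5103, 0.0343, 0.0886]
tool_rot: [1.896, 1.562, 0.328]
force: [0.6, -0.6, 1.3]
grip_width: 0.0855
```

```bash
python3 - <<'E'
from h import *
plan([.508,.033,.086],0)
E
```

```text
clock 5.0 pos [0.5103 0.0343 0.0886] rv(tool) [ 0.002 -0.003 -0.009] world d mm [-2.3 -1.3 -2.6] tool d now [ 2.6 -2.4  1.3] tool d after turn [ 2.6 -2.3  1.3] width 0.0855 F [ 0.6 -0.6  1.3] q7 0.14
```

jog_arm:
  commands:
    - [2.5, -2.3, 1.3, 0, 0, -0.008]
    - [0, 0, 0, 0, 0, 0]
    - [0, 0, 0, 0, 0, 0]
    - [0, 0, 0, 0, 0, 0]
    - [0, 0, 0, 0, 0, 0]
    - [0, 0, 0, 0, 0, 0]
    - [0, 0, 0, 0, 0, 0]
    - [0, 0, 0, 0, 0, 0]
    - [0, 0, 0, 0, 0, 0]
    - [0, 0, 0, 0, 0, 0]
  gripper: 255
  newtons: 40

```text
clock: 6.0
position: [0.5091, 0.033, 0.088]
tool_rot: [2.39, 1.566, 0.821]
force: [1.4, 0.3, -0.7]
grip_width: 0.0085
```

```bash
python3 - <<'E'
from h import *
plan([.508,.033,.086],0)
f=grab_frame('side'); cv2.imwrite('pics/s2.png',cv2.resize(f[120:270,180:360,::-1],None,fx=4,fy=4))
E
```

```text
clock 6.0 pos [0.5091 0.033  0.088 ] rv(tool) [ 0.002 -0.004 -0.003] world d mm [-1.1  0.  -2. ] tool d now [ 2.  -1.1  0. ] tool d after turn [ 2.  -1.1 -0. ] width 0.0085 F [ 1.4  0.3 -0.7] q7 0.15
```

View pics/s2.png

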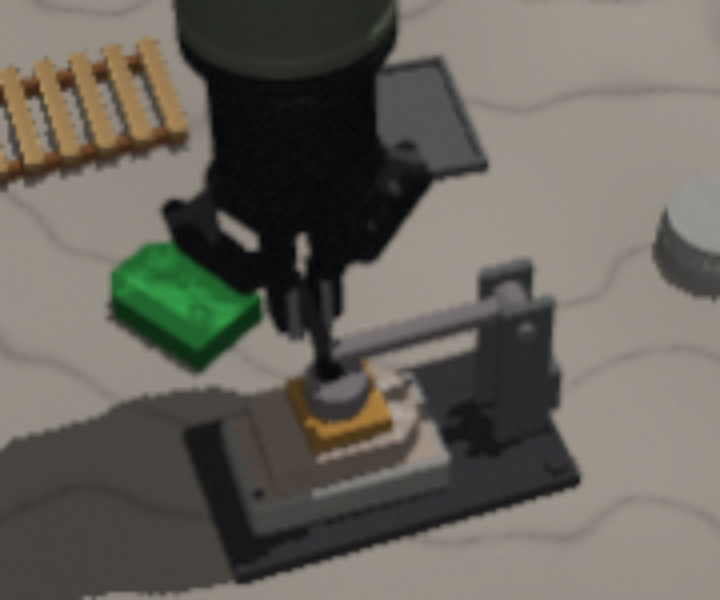

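jog_arm:
  commands:
    - [-9.5, 0.5, 0, 0, 0, 0]
    - [-9.4, 1.4, 0, 0, 0, 0]
    - [-9.2, 2.4, 0, 0, 0, 0]
    - [-8.9, 3.3, 0, 0, 0, 0]
    - [-8.5, 4.1, 0, 0, 0, 0]
    - [-8.1, 5, 0, 0, 0, 0]

```text
clock: 6.65
position: [0.5266, 0.033, 0.146]
tool_rot: [2.387, 1.566, 0.818]
force: [6.6, 0.5, -8.5]
grip_width: 0.0085
```

```bash
cat > arc.py <<'E'
from h import *
plan([.509,.033,.088],0)
p=observe()['position']; h=np.array([.5091+.095,.0880]); v=p[[0,2]]-h
th=np.arctan2(v[1],-v[0]); print('theta',th,'r',np.hypot(*v))
t=th
for k in range(12):
    t2=t+.1; print(np.round(t2,2),'x',np.round(-95*(np.sin(t2)-np.sin(t)),1),'y',np.round(95*(np.cos(t)-np.cos(t2)),1)); t=t2
E
python3 arc.py
```

```text
clock 6.65 pos [0.5266 0.033  0.146 ] rv(tool) [ 0.002 -0.003 -0.003] world d mm [-17.6   0.  -58. ] tool d now [ 58.  -17.8   0.1] tool d after turn [ 58.  -17.6  -0. ] width 0.0085 F [ 6.6  0.5 -8.5] q7 0.11
theta 0.6426336215858887 r 0.09680990376558023
0.74 x -7.3 y 6.1
0.84 x -6.7 y 6.8
0.94 x -6.0 y 7.4
1.04 x -5.2 y 8.0
1.14 x -4.4 y 8.4
1.24 x -3.5 y 8.8
1.34 x -2.6 y 9.1
1.44 x -1.7 y 9.3
1.54 x -0.7 y 9.5
1.64 x 0.2 y 9.5
1.74 x 1.2 y 9.4
1.84 x 2.1 y 9.3
```

jog_arm:
  commands:
    - [-6.8, 6.8, 0, 0, 0, 0]
    - [-6.2, 7.2, 0, 0, 0, 0]
    - [-5.6, 7.6, 0, 0, 0, 0]
    - [-5, 8.1, 0, 0, 0, 0]
    - [-4.2, 8.5, 0, 0, 0, 0]
    - [-3.3, 8.8, 0, 0, 0, 0]

```text
clock: 7.25
position: [0.5684, 0.033, 0.1807]
tool_rot: [-1.895, 1.555, 2.82]
force: [-6.4, -0.9, 7.1]
grip_width: 0.0083
```

```bash
python3 arc.py; python3 - <<'E'
from h import *
f=grab_frame('side'); cv2.imwrite('pics/s3.png',cv2.resize(f[120:270,180:360,::-1],None,fx=4,fy=4))
E
```

```text
clock 7.25 pos [0.5684 0.033  0.1807] rv(tool) [ 0.002 -0.005  0.015] world d mm [-59.4  -0.  -92.7] tool d now [ 93.6 -57.9   0.4] tool d after turn [ 92.7 -59.4   0. ] width 0.0083 F [-6.4 -0.9  7.1] q7 0.09
theta 1.2031304366294586 r 0.0993733778503132
1.3 x -3.0 y 9.0
1.4 x -2.1 y 9.3
1.5 x -1.1 y 9.4
1.6 x -0.2 y 9.5
1.7 x 0.8 y 9.5
1.8 x 1.7 y 9.3
1.9 x 2.6 y 9.1
2.0 x 3.5 y 8.8
2.1 x 4.4 y 8.4
2.2 x 5.2 y 7.9
2.3 x 6.0 y 7.4
2.4 x 6.7 y 6.7
```

View pics/s3.png

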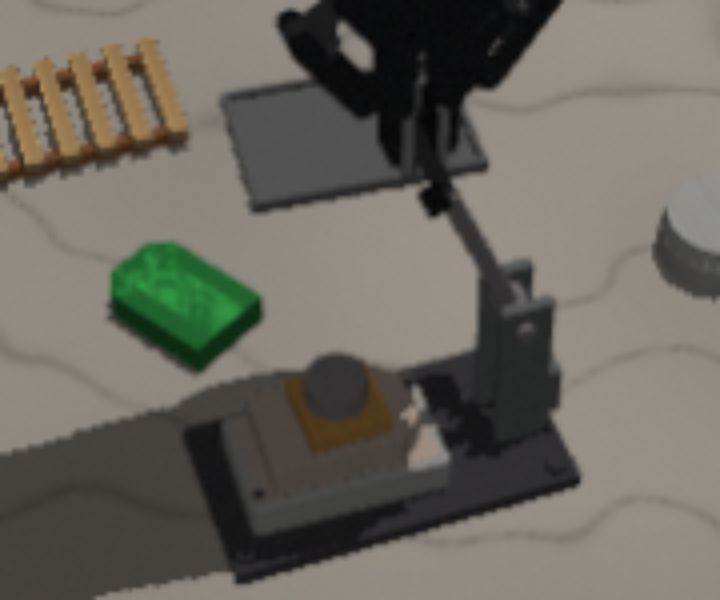

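jog_arm:
  commands:
    - [-4.5, 9, 0, 0, 0, 0.007]
    - [-2.4, 9.6, 0, 0, 0, 0.007]
    - [-1.2, 9.8, 0, 0, 0, 0]
    - [-0.3, 9.8, 0, 0, 0, 0]
    - [0.7, 9.8, 0, 0, 0, 0]

```text
clock: 7.8
position: [0.6193, 0.0331, 0.1893]
tool_rot: [-2.375, 1.564, 2.339]
force: [-4.1, -0.1, -6.8]
grip_width: 0.0081
```

```bash
python3 arc.py
```

```text
clock 7.8 pos [0.6193 0.0331 0.1893] rv(tool) [ 0.002 -0.005  0.005] world d mm [-1.103e+02 -1.000e-01 -1.013e+02] tool d now [ 101.8 -109.9    0.3] tool d after turn [ 1.013e+02 -1.103e+02  1.000e-01] width 0.0081 F [-4.1 -0.1 -6.8] q7 0.1
theta 1.720092397767338 r 0.1024049962867387
1.82 x 1.9 y 9.3
1.92 x 2.8 y 9.1
2.02 x 3.7 y 8.7
2.12 x 4.5 y 8.3
2.22 x 5.4 y 7.8
2.32 x 6.1 y 7.3
2.42 x 6.8 y 6.6
2.52 x 7.4 y 5.9
2.62 x 8.0 y 5.1
2.72 x 8.5 y 4.3
2.82 x 8.8 y 3.4
2.92 x 9.1 y 2.5
```

jog_arm:
  commands:
    - [4, 9, 0, 0, 0, 0]
    - [4.5, 9, 0, 0, 0, 0]
    - [4.5, 8.5, 0, 0, 0, 0]
    - [0, 0, 0, 0, 0, 0]

```text
clock: 8.2
position: [0.6521, 0.0331, 0.1774]
tool_rot: [2.793, 1.565, 1.225]
force: [0.0, 1.3, 0.5]
grip_width: 0.0081
```

```bash
python3 arc.py|head -2; python3 - <<'E'
from h import *
f=grab_frame('side'); cv2.imwrite('pics/s4.png',cv2.resize(f[120:270,180:360,::-1],None,fx=4,fy=4))
E
```

```text
clock 8.2 pos [0.6521 0.0331 0.1774] rv(tool) [ 0.002 -0.005 -0.002] world d mm [-1.431e+02 -1.000e-01 -8.940e+01] tool d now [  89.2 -143.3    0.3] tool d after turn [ 8.940e+01 -1.431e+02  1.000e-01] width 0.0081 F [0.  1.3 0.5] q7 0.11
theta 2.063583398954311 r 0.10152742049049282
```

View pics/s4.png

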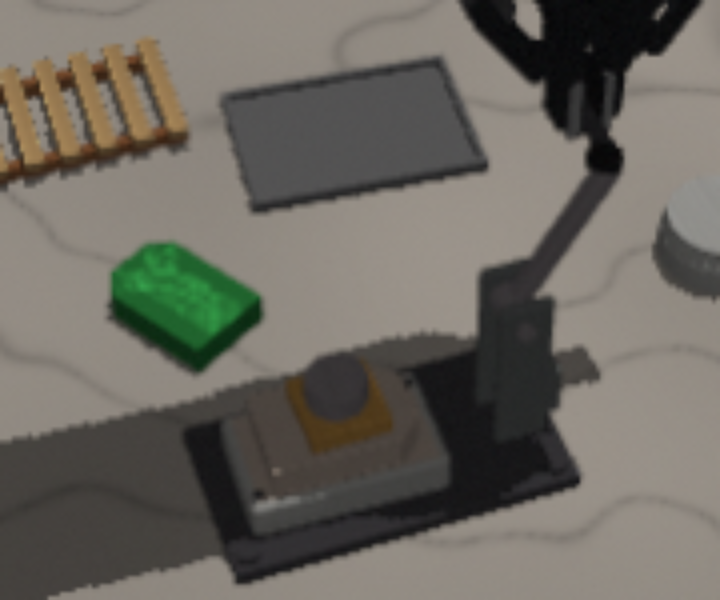

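The finger is well past upright, at about 2.0 rad, and the stack is undisturbed. I'll release the bar and rise straight up.

jog_arm:
  commands:
    - [0, 0, 0, 0, 0, 0]
    - [0, 0, 0, 0, 0, 0]
    - [0, 0, 0, 0, 0, 0]
    - [0, 0, 0, 0, 0, 0]
    - [0, 0, 0, 0, 0, 0]
    - [0, 0, 0, 0, 0, 0]
    - [-30, 0, 0, 0, 0, 0]
    - [-40, 0, 0, 0, 0, 0]
    - [-20, -10, 0, 0, 0, 0]
  gripper: 0

```text
clock: 9.15
position: [0.6395, 0.0322, 0.2674]
tool_rot: [-2.287, 1.565, 2.427]
force: [-0.1, 1.2, -0.2]
grip_width: 0.0853
```

```bash
python3 - <<'E'
from h import *
plan([.510,-.010,.25],90); print(observe()['qpos'].round(3))
f=grab_frame('side'); cv2.imwrite('pics/s5.png',cv2.resize(f[120:270,180:360,::-1],None,fx=4,fy=4))
f=grab_frame('top'); cv2.imwrite('pics/t5.png',cv2.resize(f[140:270,200:360,::-1],None,fx=4.5,fy=4.5))
E
```

```text
clock 9.15 pos [0.6395 0.0322 0.2674] rv(tool) [-1.569 -0.006  0.   ] world d mm [-129.5  -42.2  -17.4] tool d now [  17.8 -129.5   42.1] tool d after turn [  17.4  -42.2 -129.5] width 0.0853 F [-0.1  1.2 -0.2] q7 0.07
[-0.411  0.559  0.421  1.541 -0.25   1.098  0.07 ]
```

View pics/s5.png

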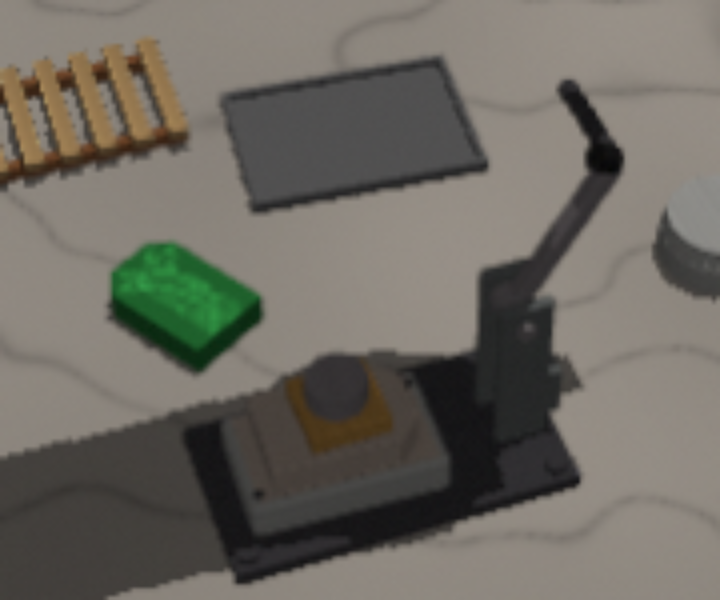

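View pics/t5.png

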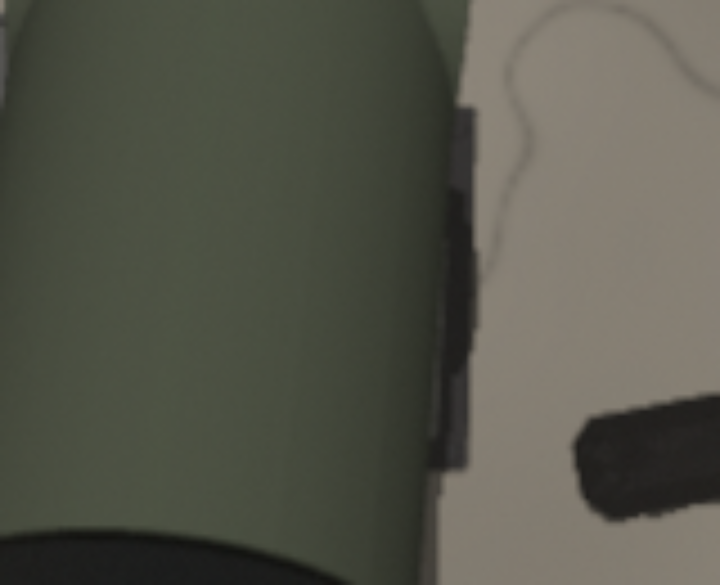

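jog_arm:
  commands:
    - [0, -30, 10, 0, 0, 0]
    - [0, -35, 12, 0, 0, 0]
    - [0, -35, 11, 0, 0, 0]
    - [0, -28, 9, -0.14, 0, 0]
    - [0, 0, 0, -0.143, 0, 0]
    - [0, 0, 0, -0.143, 0, 0]
    - [0, 0, 0, -0.143, 0, 0]
    - [0, 0, 0, -0.143, 0, 0]
    - [0, 0, 0, -0.143, 0, 0]
    - [0, 0, 0, -0.143, 0, 0]
    - [0, 0, 0, -0.143, 0, 0]
    - [0, 0, 0, -0.143, 0, 0]
    - [0, 0, 0, -0.143, 0, 0]
    - [0, 0, 0, -0.143, 0, 0]
    - [0, 0, 0, 0, 0, 0]

```text
clock: 10.75
position: [0.5029, -0.0104, 0.2592]
tool_rot: [2.692, 1.558, 2.759]
force: [0.5, 0.8, 0.0]
grip_width: 0.0852
```

```bash
python3 - <<'E'
from h import *
plan([.510,-.010,.12],90); print(observe()['qpos'].round(3))
f=grab_frame('side'); cv2.imwrite('pics/s6.png',cv2.resize(f[170:270,220:330,::-1],None,fx=6,fy=6,interpolation=2))
for n in ('press_disc','square_plate'):
  z={'press_disc':.082,'square_plate':.066}[n]
  for r in nets.silhouettes('side',n)[:1]: print(n,r['p'],r['rect'],rectfit('side',r['mask'],z))
E
```

```text
clock 10.75 pos [ 0.5029 -0.0104  0.2592] rv(tool) [ 0.067 -0.011 -0.005] world d mm [   7.1    0.4 -139.2] tool d now [139.1  -0.9   8.7] tool d after turn [139.2   0.4   7.1] width 0.0852 F [0.5 0.8 0. ] q7 1.59
[-0.174  0.315  0.101  1.892 -0.045  0.948  1.587]
press_disc 0.75 [258.4, 211.4, 274.8, 226.6] ((510.11932373046875, -15.964864730834961), (38.20596694946289, 27.18484115600586), 71.00341796875)
square_plate 0.52 [302.3, 140.9, 337.9, 200.5] ((673.834716796875, 82.24759674072266), (182.48818969726562, 48.65812301635742), 54.29117965698242)
```

View pics/s6.png

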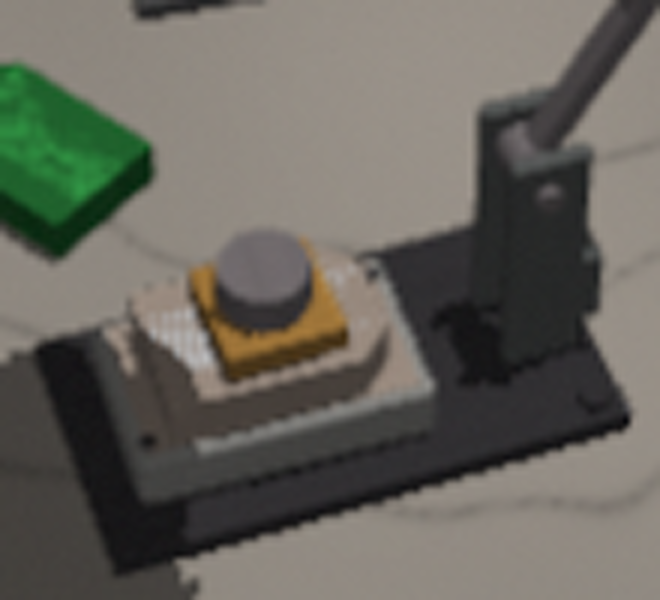

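```bash
python3 - <<'E'
from h import *
zs=lambda a:[[x/6+220,y/6+170] for x,y in a]
print(w('side',zs([(263,273)]),.082), w('side',zs([(215,270),(311,270),(263,230),(263,312)]),.082))
print(w('side',zs([(190,268),(345,325),(230,368)]),.066))
E
```

```text
[[ 0.51061849 -0.01372262  0.082     ]] [[ 0.49645351 -0.00726077  0.082     ]
 [ 0.52558058 -0.01776105  0.082     ]
 [ 0.51647431  0.00383709  0.082     ]
 [ 0.5054329  -0.02926787  0.082     ]]
[[ 0.49258049  0.00972783  0.066     ]
 [ 0.53253409 -0.03062596  0.066     ]
 [ 0.4918979  -0.0350182   0.066     ]]
```

jog_arm:
  commands:
    - [20, 0, 3, 0.034, -0.006, -0.003]
    - [30, 0, 3, 0.033, -0.005, -0.002]
    - [35, 0, 2, 0, 0, 0]
    - [35, 0, 0, 0, 0, 0]
    - [20, 0, 0, 0, 0, 0]
    - [0, 0, 0, 0, 0, 0]
    - [0, 0, 0, 0, 0, 0]

```text
clock: 11.6
position: [0.5123, -0.0096, 0.1156]
tool_rot: [-0.338, 1.567, -0.372]
force: [-0.3, -0.1, -0.3]
grip_width: 0.0853
```

```bash
python3 - <<'E'
from h import *
plan([.510,-.011,.08],90); print(observe()['qpos'].round(3))
E
```

```text
clock 11.6 pos [ 0.5123 -0.0096  0.1156] rv(tool) [-0.033  0.004  0.001] world d mm [ -2.3  -1.4 -35.6] tool d now [35.6 -1.4 -2.3] tool d after turn [35.6 -1.4 -2.3] width 0.0853 F [-0.3 -0.1 -0.3] q7 1.52
[-0.169  0.532  0.094  2.008 -0.082  0.601  1.517]
```

jog_arm:
  commands:
    - [12, -1, -1.5, -0.017, 0.002, 0]
    - [12, -1, -1, -0.016, 0.002, 0]
    - [12, 0, -0.5, 0, 0, 0]
    - [1, 0, 0, 0, 0, 0]
    - [0, 0, 0, 0, 0, 0]

```text
clock: 12.1
position: [0.5106, -0.0117, 0.0782]
tool_rot: [-0.27, 1.567, -0.269]
force: [0.1, -0.5, 0.3]
grip_width: 0.0855
```

```bash
python3 - <<'E'
from h import *
plan([.510,-.0115,.08],90)
f=grab_frame('side'); cv2.imwrite('pics/s7.png',cv2.resize(f[150:270,200:340,::-1],None,fx=5,fy=5,interpolation=2))
E
```

```text
clock 12.1 pos [ 0.5106 -0.0117  0.0782] rv(tool) [0.001 0.004 0.001] world d mm [-0.6  0.2  1.8] tool d now [-1.8  0.2 -0.6] tool d after turn [-1.8  0.2 -0.6] width 0.0855 F [ 0.1 -0.5  0.3] q7 1.55
```

View pics/s7.png

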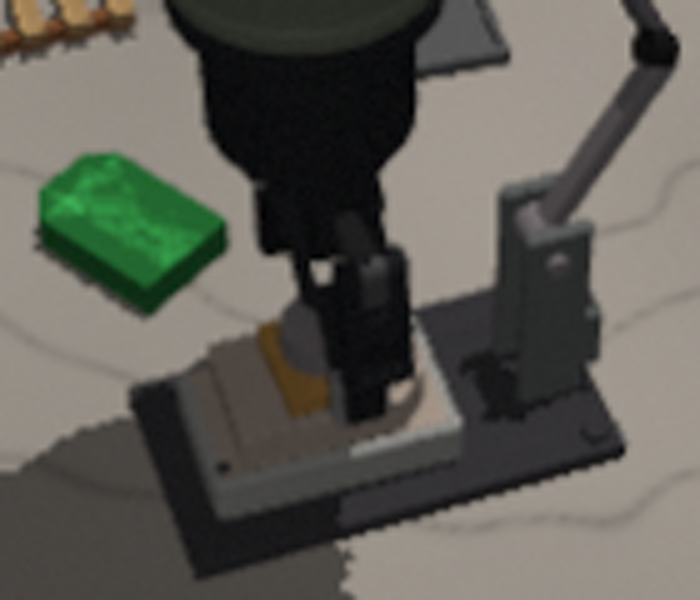

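```bash
python3 - <<'E'
from h import *
print(w('side',[[200+365/5,150+415/5],[200+330/5,150+415/5],[200+385/5,150+415/5]],.08))
p=observe()['position']; print(pr('side',[p, p+[0,0,-.011],p+[0,-.0525,0.0],p+[0,-.0525,0.01]]))
E
```

```text
[[ 0.51358623 -0.05908813  0.08      ]
 [ 0.50120412 -0.05463223  0.08      ]
 [ 0.52065909 -0.06163517  0.08      ]]
[[263.53951302 215.9832795 ]
 [263.69764018 219.64487681]
 [272.39389254 235.97165682]
 [272.31494072 232.63277558]]
```

jog_arm:
  commands:
    - [-1.5, 0, -0.5, 0, 0, 0]
    - [0, 0, 0, 0, 0, 0]
    - [0, 0, 0, 0, 0, 0]
    - [0, 0, 0, 0, 0, 0]
    - [0, 0, 0, 0, 0, 0]
    - [0, 0, 0, 0, 0, 0]
    - [0, 0, 0, 0, 0, 0]
    - [0, 0, 0, 0, 0, 0]
  gripper: 255
  newtons: 40

```text
clock: 12.95
position: [0.5107, -0.0115, 0.0813]
tool_rot: [-0.139, 1.565, -0.139]
force: [-0.5, -0.8, -1.4]
grip_width: 0.0302
```

jog_arm:
  commands:
    - [-5, 0, 0, 0, 0, 0]
    - [-15, 0, 0, 0, 0, 0]
    - [-25, 0, 0, 0, 0, 0]
    - [-25, 0, 0, 0, 0, 0]
    - [0, 0, 0, 0, 0, 0]

```text
clock: 13.45
position: [0.5098, -0.0116, 0.1542]
tool_rot: [-0.261, 1.567, -0.261]
force: [0.5, 0.6, -1.0]
grip_width: 0.0296
```

```bash
python3 - <<'E'
from h import *
plan([.629,-.251,.10],60); plan([.629,-.251,.10],90); print(observe()['qpos'].round(3))
f=grab_frame('side'); cv2.imwrite('pics/s8.png',cv2.resize(f[120:270,200:340,::-1],None,fx=4,fy=4,interpolation=2))
E
```

```text
clock 13.45 pos [ 0.5098 -0.0116  0.1542] rv(tool) [ 0.524  0.004 -0.   ] world d mm [ 119.2 -239.4  -54.2] tool d now [  54.8 -239.3  119. ] tool d after turn [  54.2 -147.7  222.9] width 0.0296 F [ 0.5  0.6 -1. ] q7 1.54
clock 13.45 pos [ 0.5098 -0.0116  0.1542] rv(tool) [0.    0.004 0.001] world d mm [ 119.2 -239.4  -54.2] tool d now [  54.8 -239.3  119. ] tool d after turn [  54.2 -239.4  119.2] width 0.0296 F [ 0.5  0.6 -1. ] q7 1.54
[-0.167  0.465  0.096  1.989 -0.066  0.687  1.541]
```

View pics/s8.png

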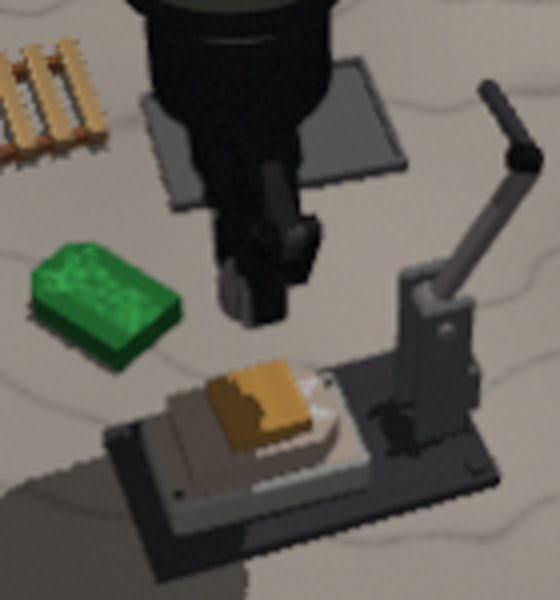

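jog_arm:
  commands:
    - [0, -25, 6, 0, 0, 0]
    - [0, -35, 12, 0, 0, 0]
    - [0, -40, 20, 0, 0, 0]
    - [0, -40, 22, 0, 0, 0]
    - [0, -40, 22, 0, 0, 0]
    - [5, -35, 22, 0, 0, 0]
    - [15, -24, 15, 0, 0, 0]
    - [0, 0, 0, 0, 0, 0]
    - [0, 0, 0, 0, 0, 0]

```text
clock: 14.4
position: [0.6298, -0.258, 0.1248]
tool_rot: [2.862, 1.565, 2.867]
force: [-0.4, 0.5, 0.2]
grip_width: 0.0302
```

```bash
python3 - <<'E'
from h import *
plan([.629,-.251,.0215],90); print(observe()['qpos'].round(3))
E
```

```text
clock 14.4 pos [ 0.6298 -0.258   0.1248] rv(tool) [ 0.005 -0.005 -0.002] world d mm [  -0.8    7.  -103.3] tool d now [103.3   6.8  -0.2] tool d after turn [103.3   7.   -0.8] width 0.0302 F [-0.4  0.5  0.2] q7 1.95
[ 0.241  0.744  0.099  1.532 -0.087  0.876  1.945]
```

jog_arm:
  commands:
    - [20, 3, 0, 0.003, -0.003, 0]
    - [30, 3, 0, 0, -0.002, 0]
    - [25, 1, 0, 0, 0, 0]
    - [10, 0, 0, 0, 0, 0]
    - [0, 0, 0, 0, 0, 0]
    - [0, 0, 0, 0, 0, 0]

```text
clock: 15.0
position: [0.6289, -0.2461, 0.0381]
tool_rot: [1.69, 1.568, 1.696]
force: [0.8, -0.6, 0.1]
grip_width: 0.0301
```

```bash
python3 - <<'E'
from h import *
plan([.629,-.251,.0203],90)
f=grab_frame('side'); cv2.imwrite('pics/s9.png',cv2.resize(f[220:370,300:440,::-1],None,fx=4,fy=4,interpolation=2))
E
```

```text
clock 15.0 pos [ 0.6289 -0.2461  0.0381] rv(tool) [ 0.005 -0.    -0.003] world d mm [  0.1  -4.9 -17.8] tool d now [17.8 -5.   0.1] tool d after turn [17.8 -4.9  0.1] width 0.0301 F [ 0.8 -0.6  0.1] q7 1.94
```

View pics/s9.png

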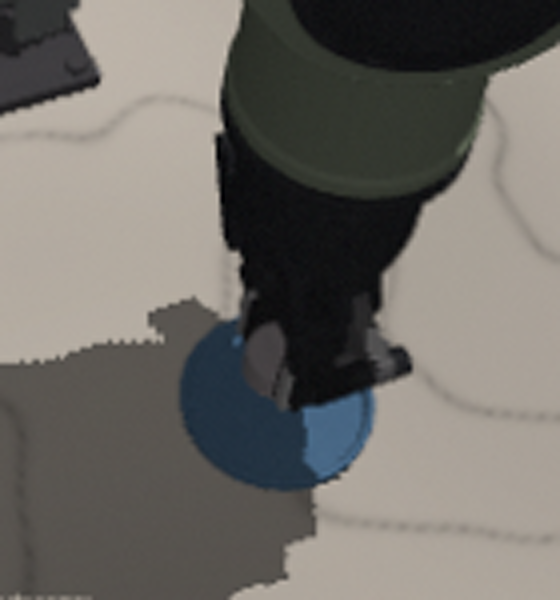

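jog_arm:
  commands:
    - [6, -2.5, 0, 0.005, 0, 0]
    - [6, -2, 0, 0, 0, 0]
    - [3, 0, 0, 0, 0, 0]
    - [0, 0, 0, 0, 0, 0]

```text
clock: 15.45
position: [0.6304, -0.2518, 0.0249]
tool_rot: [0.452, 1.567, 0.452]
force: [-0.5, -0.1, -0.6]
grip_width: 0.0299
```

```bash
python3 - <<'E'
from h import *
plan([.629,-.251,.0203],90); print(w('side',[[369.5,320.5]],.009))
E
```

```text
clock 15.45 pos [ 0.6304 -0.2518  0.0249] rv(tool) [-0.001  0.004 -0.002] world d mm [-1.4  0.8 -4.6] tool d now [ 4.6  0.8 -1.4] tool d after turn [ 4.6  0.8 -1.4] width 0.0299 F [-0.5 -0.1 -0.6] q7 1.94
[[ 0.62885403 -0.25637516  0.009     ]]
```

jog_arm:
  commands:
    - [2, 0, -1, 0, 0, 0]
    - [1.5, 0, 0, 0, 0, 0]
    - [1, 0, 0, 0, 0, 0]
    - [0, 0, 0, 0, 0, 0]

```text
clock: 15.85
position: [0.6294, -0.252, 0.0203]
tool_rot: [0.398, 1.567, 0.397]
force: [0.2, 0.5, -1.2]
grip_width: 0.0301
```

jog_arm:
  commands:
    - [1, 0, 0, 0, 0, 0]
    - [0, 0, 0, 0, 0, 0]

```text
clock: 16.05
position: [0.6296, -0.252, 0.0205]
tool_rot: [0.369, 1.566, 0.369]
force: [-0.0, 0.1, -0.4]
grip_width: 0.0297
```

jog_arm:
  commands:
    - [1.5, 0, 0, 0, 0, 0]
    - [0, 0, 0, 0, 0, 0]

```text
clock: 16.25
position: [0.63, -0.2521, 0.0205]
tool_rot: [0.266, 1.565, 0.265]
force: [0.5, 0.7, -1.6]
grip_width: 0.03
```

jog_arm:
  commands:
    - [1.5, 0, 0, 0, 0, 0]
    - [1.5, 0, 0, 0, 0, 0]
    - [0, 0, 0, 0, 0, 0]

```text
clock: 16.55
position: [0.6303, -0.2522, 0.0205]
tool_rot: [0.226, 1.565, 0.225]
force: [-1.3, 0.7, -1.4]
grip_width: 0.03
```

```bash
python3 - <<'E'
from h import *
plan([.629,-.251,.0203],90)
f=grab_frame('side'); cv2.imwrite('pics/s10.png',cv2.resize(f[270:370,320:420,::-1],None,fx=6,fy=6,interpolation=2))
plan([.629,-.251,.0203],90)
E
```

```text
clock 16.55 pos [ 0.6303 -0.2522  0.0205] rv(tool) [-0.001  0.006 -0.001] world d mm [-1.3  1.2 -0.2] tool d now [ 0.2  1.2 -1.3] tool d after turn [ 0.2  1.2 -1.3] width 0.03 F [-1.3  0.7 -1.4] q7 1.94
clock 16.6 pos [ 0.6305 -0.2522  0.0205] rv(tool) [-0.001  0.006 -0.001] world d mm [-1.5  1.2 -0.2] tool d now [ 0.2  1.2 -1.5] tool d after turn [ 0.2  1.2 -1.5] width 0.0298 F [ 0.  -0.2 -0.3] q7 1.94
```

View pics/s10.png

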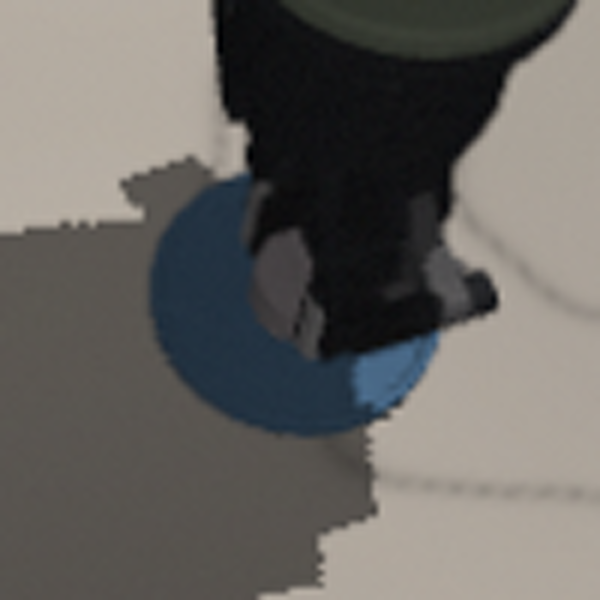

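jog_arm:
  commands:
    - [2.5, 0, -1, 0, 0.004, 0]

```text
clock: 16.7
position: [0.6305, -0.2523, 0.0199]
tool_rot: [0.228, 1.566, 0.227]
force: [-12.7, 8.4, 56.5]
grip_width: 0.0299
```

jog_arm:
  commands:
    - [0, 0, 0, 0, 0, 0]
    - [0, 0, 0, 0, 0, 0]
    - [0, 0, 0, 0, 0, 0]
    - [0, 0, 0, 0, 0, 0]
    - [0, 0, 0, 0, 0, 0]
    - [-5, 0, 0, 0, 0, 0]
    - [-15, 0, 0, 0, 0, 0]
    - [-30, 0, 0, 0, 0, 0]
    - [-40, 0, 0, 0, 0, 0]
    - [-40, 0, 0, 0, 0, 0]
    - [0, 0, 0, 0, 0, 0]
  gripper: 110

```text
clock: 17.8
position: [0.6297, -0.2525, 0.1577]
tool_rot: [0.213, 1.566, 0.212]
force: [-0.2, -0.1, -1.4]
grip_width: 0.0485
```

```bash
python3 - <<'E'
from h import *
plan([.511,-.011,.12],90)
f=grab_frame('side'); cv2.imwrite('pics/s11.png',cv2.resize(f[270:370,320:420,::-1],None,fx=6,fy=6,interpolation=2))
E
```

```text
clock 17.8 pos [ 0.6297 -0.2525  0.1577] rv(tool) [-0.001  0.004 -0.001] world d mm [-118.7  241.5  -37.7] tool d now [  37.4  241.4 -119.1] tool d after turn [  37.7  241.5 -118.7] width 0.0485 F [-0.2 -0.1 -1.4] q7 1.93
```

View pics/s11.png

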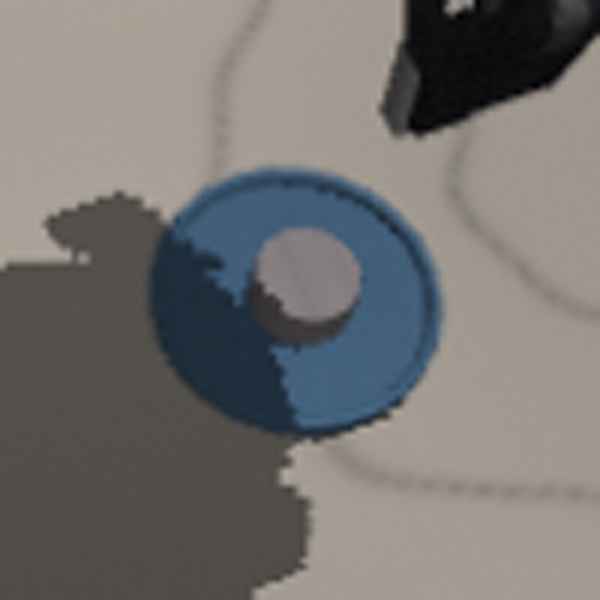

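```bash
python3 - <<'E'
from h import *
print(w('side',[[320+307/6,270+275/6]],.021),w('side',[[320+295/6,270+302/6]],.009))
E
```

```text
[[ 0.63136599 -0.25422757  0.021     ]] [[ 0.62843439 -0.2558536   0.009     ]]
```

jog_arm:
  commands:
    - [0, 25, -14, 0, 0, 0]
    - [0, 35, -18, 0, 0, 0]
    - [0, 40, -20, 0, 0, 0]
    - [0, 40, -20, 0, 0, 0]
    - [0, 40, -20, 0, 0, 0]
    - [0, 35, -16, 0, 0, 0]
    - [5, 20, -8, 0, 0, 0]
    - [10, 0, 0, 0, 0, 0]
    - [0, 0, 0, 0, 0, 0]
  gripper: 0

```text
clock: 18.75
position: [0.5055, -0.0093, 0.1396]
tool_rot: [1.253, 1.57, 1.251]
force: [-0.8, -0.7, -0.1]
grip_width: 0.0855
```

```bash
python3 - <<'E'
from h import *
plan([.511,-.011,.066],90); plan([.511,-.011,.066],91)
f=grab_frame('side'); cv2.imwrite('pics/s12.png',cv2.resize(f[170:270,220:330,::-1],None,fx=6,fy=6,interpolation=2))
E
```

```text
clock 18.75 pos [ 0.5055 -0.0093  0.1396] rv(tool) [-0.002  0.    -0.001] world d mm [  5.5  -1.7 -73.6] tool d now [73.6 -1.7  5.5] tool d after turn [73.6 -1.7  5.5] width 0.0855 F [-0.8 -0.7 -0.1] q7 1.54
clock 18.75 pos [ 0.5055 -0.0093  0.1396] rv(tool) [-0.019  0.    -0.001] world d mm [  5.5  -1.7 -73.6] tool d now [73.6 -1.7  5.5] tool d after turn [73.6 -1.7  5.5] width 0.0855 F [-0.8 -0.7 -0.1] q7 1.54
```

View pics/s12.png

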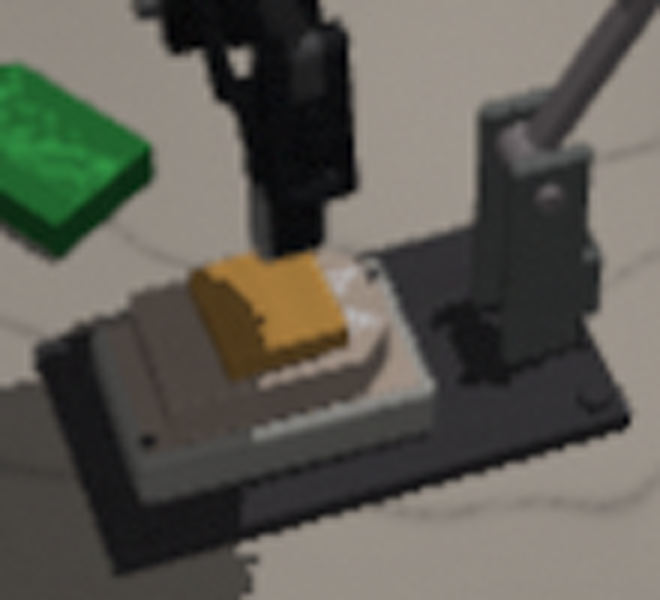

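jog_arm:
  commands:
    - [20, -1, 3, 0, 0, 0]
    - [25, -0.5, 2, 0, 0, 0]
    - [20, 0, 0, 0, 0, 0]
    - [4, 0, 0, 0, 0, 0]
    - [0, 0, 0, 0, 0, 0]
    - [0, 0, 0, 0, 0, 0]

```text
clock: 19.4
position: [0.5141, -0.0172, 0.0709]
tool_rot: [-0.067, 1.567, -0.077]
force: [-0.4, -0.8, 0.6]
grip_width: 0.0855
```

```bash
python3 - <<'E'
from h import *
plan([.511,-.011,.0645],90)
E
```

```text
clock 19.4 pos [ 0.5141 -0.0172  0.0709] rv(tool) [-0.01   0.004  0.   ] world d mm [-3.1  6.2 -6.4] tool d now [ 6.4  6.1 -3.2] tool d after turn [ 6.4  6.2 -3.1] width 0.0855 F [-0.4 -0.8  0.6] q7 1.56
```

jog_arm:
  commands:
    - [3, 3, -2, -0.005, 0.002, 0]
    - [3, 3, -1, -0.005, 0.002, 0]
    - [0, 0, 0, 0, 0, 0]

```text
clock: 19.7
position: [0.512, -0.0109, 0.0665]
tool_rot: [-0.009, 1.568, -0.009]
force: [0.3, 0.8, 0.7]
grip_width: 0.0853
```

```bash
python3 - <<'E'
from h import *
plan([.511,-.011,.0645],90)
E
```

```text
clock 19.7 pos [ 0.512  -0.0109  0.0665] rv(tool) [0.    0.003 0.   ] world d mm [-1.  -0.1 -2. ] tool d now [ 2.  -0.1 -1. ] tool d after turn [ 2.  -0.1 -1. ] width 0.0853 F [0.3 0.8 0.7] q7 1.56
```

jog_arm:
  commands:
    - [2, 0, -1, 0, 0, 0]
    - [0, 0, 0, 0, 0, 0]
    - [0, 0, 0, 0, 0, 0]
    - [0, 0, 0, 0, 0, 0]
    - [0, 0, 0, 0, 0, 0]
    - [0, 0, 0, 0, 0, 0]
    - [0, 0, 0, 0, 0, 0]
  gripper: 255
  newtons: 50

```text
clock: 20.4
position: [0.5111, -0.0106, 0.0651]
tool_rot: [0.04, 1.568, 0.04]
force: [0.3, 0.7, 0.4]
grip_width: 0.0407
```

```bash
python3 - <<'E'
from h import *
plan([.511,-.011,.0645],90)
f=grab_frame('side'); cv2.imwrite('pics/s13.png',cv2.resize(f[170:270,220:330,::-1],None,fx=6,fy=6,interpolation=2))
E
```

```text
clock 20.4 pos [ 0.5111 -0.0106  0.0651] rv(tool) [ 0.001  0.003 -0.   ] world d mm [-0.1 -0.4 -0.6] tool d now [ 0.6 -0.4 -0.1] tool d after turn [ 0.6 -0.4 -0.1] width 0.0407 F [0.3 0.7 0.4] q7 1.56
```

View pics/s13.png

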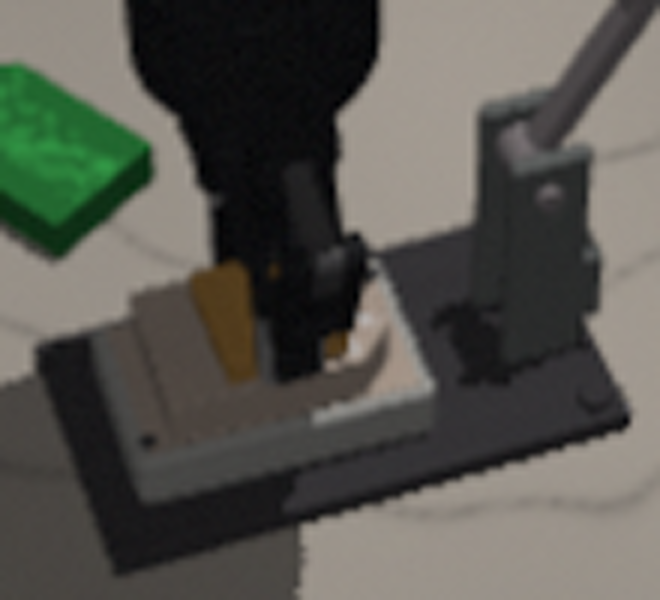

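The plate is gripped: the width reads 40.7 mm and the tips stay clear of the plaster. Lifting.

jog_arm:
  commands:
    - [-4, 0, 0, 0, 0, 0]
    - [-12, 0, 0, 0, 0, 0]
    - [-25, 0, 0, 0, 0, 0]
    - [-25, 0, 0, 0, 0, 0]
    - [0, 0, 0, 0, 0, 0]

```text
clock: 20.95
position: [0.5105, -0.0109, 0.1355]
tool_rot: [-0.019, 1.569, -0.018]
force: [0.6, 0.1, -1.6]
grip_width: 0.0406
```

```bash
python3 - <<'E'
from h import *
plan([.4305,-.3245,.1],107); plan([.4305,-.3245,.1],90);plan([.4305,-.3245,.1],17); print(observe()['qpos'].round(3))
f=grab_frame('side'); cv2.imwrite('pics/s14.png',cv2.resize(f[130:270,220:330,::-1],None,fx=4,fy=4,interpolation=2))
E
```

```text
clock 20.95 pos [ 0.5105 -0.0109  0.1355] rv(tool) [-0.296  0.002  0.   ] world d mm [ -80.  -313.6  -35.5] tool d now [  35.3 -313.6  -80.2] tool d after turn [  35.5 -276.5 -168.2] width 0.0406 F [ 0.6  0.1 -1.6] q7 1.55
clock 20.95 pos [ 0.5105 -0.0109  0.1355] rv(tool) [0.    0.002 0.   ] world d mm [ -80.  -313.6  -35.5] tool d now [  35.3 -313.6  -80.2] tool d after turn [  35.5 -313.6  -80. ] width 0.0406 F [ 0.6  0.1 -1.6] q7 1.55
clock 20.95 pos [ 0.5105 -0.0109  0.1355] rv(tool) [ 1.274e+00  2.000e-03 -1.000e-03] world d mm [ -80.  -313.6  -35.5] tool d now [  35.3 -313.6  -80.2] tool d after turn [  35.5 -168.2  276.5] width 0.0406 F [ 0.6  0.1 -1.6] q7 1.55
[-0.166  0.497  0.094  1.999 -0.074  0.646  1.547]
```

View pics/s14.png

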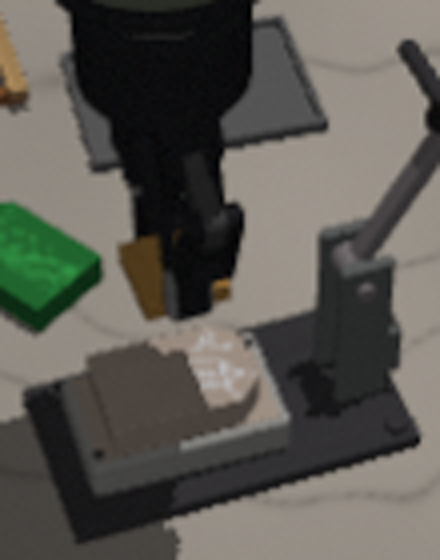

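jog_arm:
  commands:
    - [0, -20, -5, 0, 0, 0]
    - [0, -35, -9, 0, 0, 0]
    - [0, -40, -10, 0, 0, 0]
    - [0, -42, -11, 0, 0, 0]
    - [0, -42, -11, 0, 0, 0]
    - [0, -42, -11, 0, 0, 0]
    - [0, -40, -10, 0, 0, 0]
    - [0, -32, -8, 0, 0, 0]
    - [5, -18, -5, 0, 0, 0]
    - [0, 0, 0, 0, 0, 0]
    - [0, 0, 0, 0, 0, 0]

```text
clock: 22.1
position: [0.4247, -0.3318, 0.1248]
tool_rot: [2.51, 1.566, 2.514]
force: [0.7, 0.8, -1.8]
grip_width: 0.0405
```

```bash
python3 - <<'E'
from h import *
plan([.4305,-.3245,.0195],90); print(observe()['qpos'].round(3))
E
```

```text
clock 22.1 pos [ 0.4247 -0.3318  0.1248] rv(tool) [ 0.004 -0.004 -0.003] world d mm [   5.8    7.3 -105.3] tool d now [105.3   7.    6.3] tool d after turn [105.3   7.3   5.8] width 0.0405 F [ 0.7  0.8 -1.8] q7 2.2
[ 0.49   0.553  0.087  1.928 -0.074  0.669  2.197]
```

jog_arm:
  commands:
    - [20, 3, 2, 0.004, -0.002, -0.002]
    - [28, 3, 2, 0, -0.002, 0]
    - [25, 1, 1, 0, 0, 0]
    - [8, 0, 0, 0, 0, 0]
    - [0, 0, 0, 0, 0, 0]
    - [0, 0, 0, 0, 0, 0]

```text
clock: 22.7
position: [0.4323, -0.3195, 0.0424]
tool_rot: [0.974, 1.568, 0.98]
force: [0.4, 0.4, -1.5]
grip_width: 0.0403
```

```bash
python3 - <<'E'
from h import *
plan([.4305,-.3245,.0195],90)
f=grab_frame('side'); cv2.imwrite('pics/s15.png',cv2.resize(f[300:420,220:360,::-1],None,fx=5,fy=5,interpolation=2))
E
```

```text
clock 22.7 pos [ 0.4323 -0.3195  0.0424] rv(tool) [ 0.006  0.001 -0.002] world d mm [ -1.8  -5.  -22.9] tool d now [22.9 -5.1 -1.9] tool d after turn [22.9 -5.  -1.8] width 0.0403 F [ 0.4  0.4 -1.5] q7 2.19
```

View pics/s15.png

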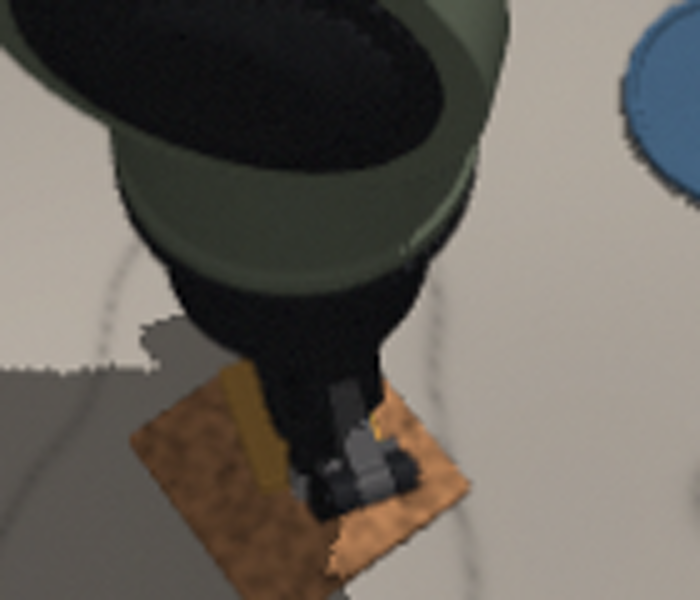

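jog_arm:
  commands:
    - [8, -2.5, -1, 0.005, 0, 0]
    - [8, -2, -0.5, 0, 0, 0]
    - [3, 0, 0, 0, 0, 0]
    - [0, 0, 0, 0, 0, 0]

```text
clock: 23.15
position: [0.4318, -0.3254, 0.0242]
tool_rot: [-0.001, 1.566, -0.001]
force: [0.1, -0.2, -0.8]
grip_width: 0.0412
```

```bash
python3 - <<'E'
from h import *
plan([.4305,-.3245,.0195],90)
E
```

```text
clock 23.15 pos [ 0.4318 -0.3254  0.0242] rv(tool) [0.    0.005 0.   ] world d mm [-1.3  0.9 -4.7] tool d now [ 4.7  0.9 -1.4] tool d after turn [ 4.7  0.9 -1.3] width 0.0412 F [ 0.1 -0.2 -0.8] q7 2.19
```

jog_arm:
  commands:
    - [2, 0.3, -1, 0, 0.004, 0]
    - [1.5, 0, 0, 0, 0, 0]
    - [1, 0, 0, 0, 0, 0]

```text
clock: 23.45
position: [0.4308, -0.3252, 0.0196]
tool_rot: [-0.147, 1.57, -0.147]
force: [0.1, 0.1, -1.6]
grip_width: 0.0402
```

jog_arm:
  commands:
    - [1, 0, 0, 0, 0, 0]

```text
clock: 23.55
position: [0.4308, -0.3252, 0.019]
tool_rot: [-0.183, 1.57, -0.183]
force: [-6.0, 5.9, 34.9]
grip_width: 0.0403
```

Contact. I'll relax, open and rise.

jog_arm:
  commands:
    - [0, 0, 0, 0, 0, 0]
    - [0, 0, 0, 0, 0, 0]
    - [0, 0, 0, 0, 0, 0]
    - [0, 0, 0, 0, 0, 0]
    - [0, 0, 0, 0, 0, 0]
    - [0, 0, 0, 0, 0, 0]
    - [-5, 0, 0, 0, 0, 0]
    - [-15, 0, 0, 0, 0, 0]
    - [-30, 0, 0, 0, 0, 0]
    - [-40, 0, 0, 0, 0, 0]
    - [-35, 0, 0, 0, 0, 0]
    - [0, 10, 5, 0, 0, 0]
  gripper: 50

```text
clock: 24.75
position: [0.4349, -0.3161, 0.1531]
tool_rot: [-0.54, 1.569, -0.543]
force: [0.7, 0.1, -0.3]
grip_width: 0.0687
```

```bash
python3 - <<'E'
from h import *
plan([.511,-.009,.12],90); print(observe()['qpos'].round(3))
f=grab_frame('side'); cv2.imwrite('pics/s16.png',cv2.resize(f[300:420,220:360,::-1],None,fx=5,fy=5,interpolation=2))
E
```

```text
clock 24.75 pos [ 0.4349 -0.3161  0.1531] rv(tool) [-0.003  0.001  0.001] world d mm [ 76.1 307.1 -33.1] tool d now [ 33.  307.4  75.3] tool d after turn [ 33.1 307.1  76.1] width 0.0687 F [ 0.7  0.1 -0.3] q7 2.15
[ 0.445  0.505  0.099  1.918 -0.072  0.72   2.154]
```

View pics/s16.png

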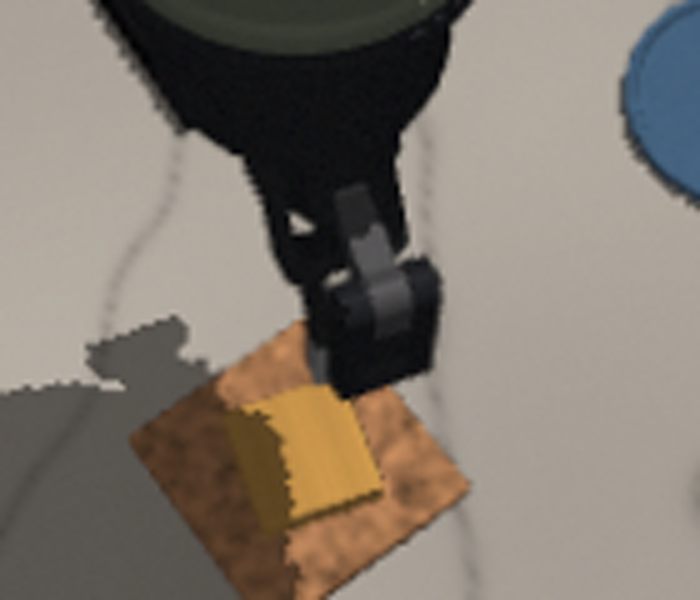

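```bash
python3 - <<'E'
from h import *
f=grab_frame('top'); cv2.imwrite('pics/t17.png',cv2.resize(f[155:250,235:325,::-1],None,fx=6,fy=6,interpolation=2))
g=grab_frame('side'); cv2.imwrite('pics/s17.png',cv2.resize(g[170:270,220:330,::-1],None,fx=6,fy=6,interpolation=2))
for c in('top','side'):
  for n,z in(('index_block',.054),('flask_half',.034)):
    for r in nets.silhouettes(c,n)[:2]: print(c,n,r['p'],np.round(r['rect']),rectfit(c,r['mask'],z))
  for n,z in(('square_plate',.02),('cork_pad',.008),('press_disc',.021),('dish',.009)):
    for r in nets.silhouettes(c,n)[:1]: print(c,n,r['p'],np.round(r['rect']),rectfit(c,r['mask'],z))
E
```

```text
top index_block 0.81 [328. 230. 363. 256.] ((451.7422790527344, -142.70526123046875), (51.52445983886719, 76.83973693847656), 12.712103843688965)
top index_block 0.68 [273. 194. 298. 232.] ((511.711181640625, -9.221656799316406), (52.80660629272461, 80.00971984863281), 88.79739379882812)
top flask_half 0.86 [268. 188. 302. 237.] ((510.6445007324219, -9.347064971923828), (66.04202270507812, 107.24773406982422), 87.84461212158203)
top cork_pad 0.62 [397. 230. 435. 274.] ((430.6184997558594, -321.2347106933594), (85.14168548583984, 81.68286895751953), 12.448086738586426)
top press_disc 0.51 [385. 158. 396. 170.] ((630.2791748046875, -251.19012451171875), (30.665504455566406, 32.91545486450195), 46.230377197265625)
top dish 0.61 [371. 150. 411. 187.] ((626.7354125976562, -252.3519287109375), (88.29521179199219, 88.70651245117188), 0.9906303882598877)
side square_plate 0.67 [268. 375. 300. 408.] ((432.32635498046875, -327.62274169921875), (46.17766571044922, 41.67518615722656), 88.74595642089844)
side cork_pad 0.78 [248. 365. 313. 417.] ((430.0286560058594, -327.352783203125), (83.76175689697266, 82.74943542480469), 17.259286880493164)
side press_disc 0.72 [361. 309. 380. 329.] ((627.297119140625, -255.75552368164062), (39.12500762939453, 30.536230087280273), 63.403141021728516)
side dish 0.75 [344. 298. 391. 342.] ((628.7877807617188, -253.88803100585938), (90.1860580444336, 87.68650817871094), 69.54578399658203)
```

View pics/t17.png

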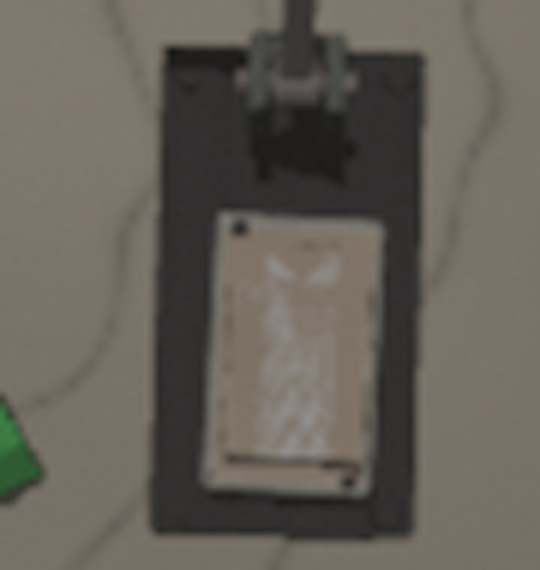

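View pics/s17.png

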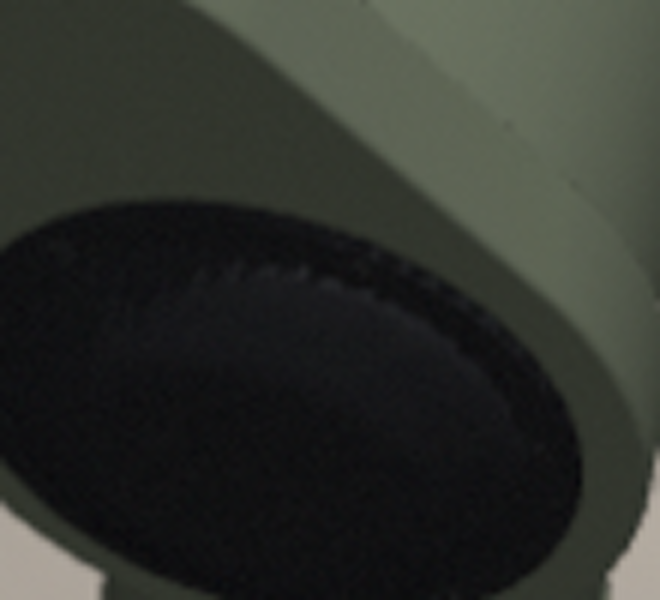

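jog_arm:
  commands:
    - [0, 20, 5, 0, 0, 0]
    - [0, 35, 8, 0, 0, 0]
    - [0, 40, 10, 0, 0, 0]
    - [0, 41, 10, 0, 0, 0]
    - [0, 41, 10, 0, 0, 0]
    - [0, 41, 10, 0, 0, 0]
    - [0, 38, 10, 0, 0, 0]
    - [0, 28, 7, 0, 0, 0]
    - [5, 14, 4, 0, 0, 0]
    - [10, 0, 0, 0.01, 0, 0]
    - [0, 0, 0, 0.01, 0, 0]
    - [0, 0, 0, 0, 0, 0]
  gripper: 0

```text
clock: 26.7
position: [0.5104, -0.0083, 0.1316]
tool_rot: [2.839, 1.567, 2.812]
force: [-0.0, -0.1, -0.0]
grip_width: 0.0856
```

```bash
python3 - <<'E'
from h import *
plan([.512,-.010,.047],88.8); print(observe()['qpos'].round(3))
g=grab_frame('side'); cv2.imwrite('pics/s18.png',cv2.resize(g[170:270,220:330,::-1],None,fx=6,fy=6,interpolation=2))
for n,z in(('index_block',.054),('flask_half',.034)):
    for r in nets.silhouettes('side',n)[:2]: print(n,r['p'],np.round(r['rect']),rectfit('side',r['mask'],z))
    for r in nets.pinpoint('side',n)[:3]: print(r['p'],w('side',r['location'],z-.02-.004*(n[0]=='f')))
E
```

```text
clock 26.7 pos [ 0.5104 -0.0083  0.1316] rv(tool) [-0.006 -0.004 -0.001] world d mm [  1.6  -1.7 -84.6] tool d now [84.6 -1.8  1.9] tool d after turn [84.6 -1.7  1.6] width 0.0856 F [-0.  -0.1 -0. ] q7 1.51
[-0.164  0.505  0.087  1.997 -0.072  0.646  1.514]
index_block 0.98 [207. 182. 245. 214.] ((459.357421875, 93.51324462890625), (61.210880279541016, 84.57771301269531), 30.528526306152344)
index_block 0.96 [241. 281. 279. 324.] ((445.5924072265625, -175.0819091796875), (52.052059173583984, 83.2440185546875), 12.72370719909668)
0.97 [[ 0.51481626 -0.00501455  0.034     ]]
0.97 [[ 0.4450147  -0.17577239  0.034     ]]
0.73 [[0.45700761 0.09936189 0.034     ]]
flask_half 0.32 [346. 298. 395. 344.] ((619.0894775390625, -264.0509948730469), (88.59208679199219, 83.2030029296875), 62.43893051147461)
0.62 [[ 0.51666847 -0.01234238  0.01      ]]
```

View pics/s18.png

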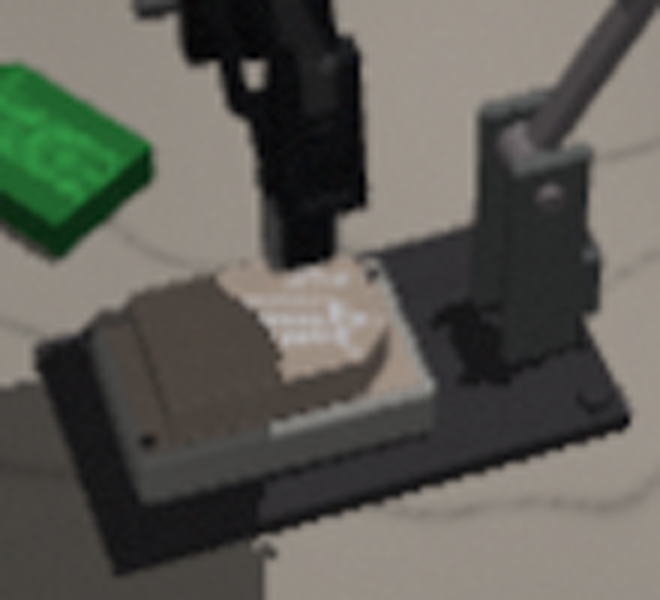

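jog_arm:
  commands:
    - [20, 0, 1, -0.003, -0.002, 0]
    - [25, 0, 0, 0, -0.002, 0]
    - [20, 0, 0, 0, 0, 0]
    - [8, 0, 0, 0, 0, 0]
    - [0, 0, 0, 0, 0, 0]
    - [0, 0, 0, 0, 0, 0]

```text
clock: 27.55
position: [0.5134, -0.0094, 0.0592]
tool_rot: [0.325, 1.565, 0.299]
force: [0.0, -0.6, -0.6]
grip_width: 0.0855
```

```bash
python3 - <<'E'
from h import *
plan([.512,-.010,.047],88.8)
E
```

```text
clock 27.55 pos [ 0.5134 -0.0094  0.0592] rv(tool) [-0.004  0.006 -0.002] world d mm [ -1.4  -0.6 -12.2] tool d now [12.2 -0.6 -1.5] tool d after turn [12.2 -0.6 -1.4] width 0.0855 F [ 0.  -0.6 -0.6] q7 1.53
```

jog_arm:
  commands:
    - [5, -0.5, -1, 0, 0.003, 0]
    - [4, 0, -0.5, 0, 0.002, 0]
    - [2, 0, 0, 0, 0, 0]
    - [0, 0, 0, 0, 0, 0]

```text
clock: 27.95
position: [0.513, -0.01, 0.0495]
tool_rot: [0.562, 1.566, 0.537]
force: [-0.0, 0.2, 0.5]
grip_width: 0.0853
```

```bash
python3 - <<'E'
from h import *
plan([.512,-.010,.047],88.8)
E
```

```text
clock 27.95 pos [ 0.513  -0.01    0.0495] rv(tool) [-0.005  0.004 -0.002] world d mm [-1.  -0.  -2.5] tool d now [ 2.5 -0.1 -1. ] tool d after turn [ 2.5 -0.1 -1. ] width 0.0853 F [-0.   0.2  0.5] q7 1.53
```

jog_arm:
  commands:
    - [2.5, 0, -1, -0.004, 0.003, 0]
    - [0, 0, 0, 0, 0, 0]
    - [0, 0, 0, 0, 0, 0]
    - [0, 0, 0, 0, 0, 0]
    - [0, 0, 0, 0, 0, 0]
    - [0, 0, 0, 0, 0, 0]
    - [0, 0, 0, 0, 0, 0]
  gripper: 255
  newtons: 40

```text
clock: 28.65
position: [0.5121, -0.0098, 0.0472]
tool_rot: [1.265, 1.568, 1.244]
force: [-0.3, -1.4, -2.0]
grip_width: 0.0509
```

```bash
python3 - <<'E'
from h import *
plan([.512,-.010,.047],88.8)
g=grab_frame('side'); cv2.imwrite('pics/s19.png',cv2.resize(g[170:270,220:330,::-1],None,fx=6,fy=6,interpolation=2))
E
```

```text
clock 28.65 pos [ 0.5121 -0.0098  0.0472] rv(tool) [-0.     0.001 -0.002] world d mm [-0.1 -0.2 -0.2] tool d now [ 0.2 -0.2 -0.1] tool d after turn [ 0.2 -0.2 -0.1] width 0.0509 F [-0.3 -1.4 -2. ] q7 1.53
```

View pics/s19.png

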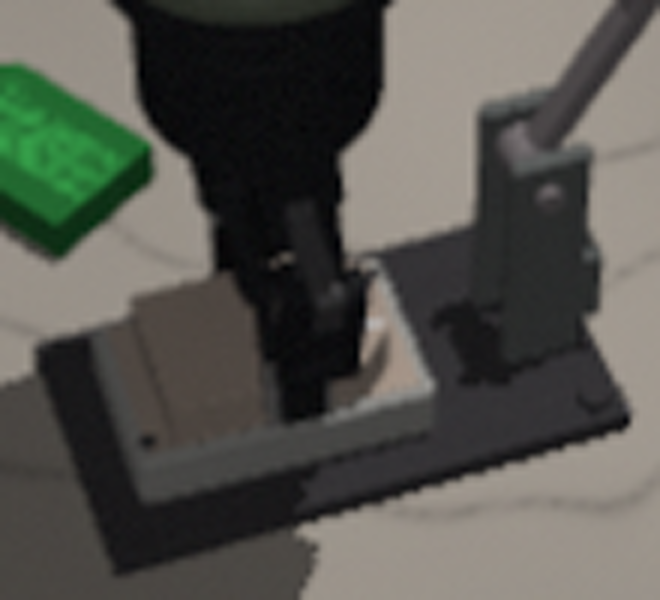

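Well gripped, with the width at 50.9 mm. Lifting.

jog_arm:
  commands:
    - [-4, 0, 0, 0, 0, 0]
    - [-12, 0, 0, 0, 0, 0]
    - [-25, 0, 0, 0, 0, 0]
    - [-30, 0, 0, 0, 0, 0]
    - [-15, 0, 0, 0, 0, 0]
    - [0, 0, 0, 0, 0, 0]

```text
clock: 29.3
position: [0.5117, -0.0102, 0.1395]
tool_rot: [1.306, 1.568, 1.285]
force: [-0.3, -0.4, -1.8]
grip_width: 0.051
```

```bash
python3 - <<'E'
from h import *
plan([.448,.310,.1],87.3); print(observe()['qpos'].round(3))
g=grab_frame('side'); cv2.imwrite('pics/s20.png',cv2.resize(g[100:270,160:330,::-1],None,fx=3.5,fy=3.5,interpolation=2))
for n in('rack','tray'):
  for r in nets.silhouettes('side',n)[:1]: print(n,r['p'],np.round(r['rect']),rectfit('side',r['mask'],.016 if n=='rack' else .008))
E
```

```text
clock 29.3 pos [ 0.5117 -0.0102  0.1395] rv(tool) [ 0.026  0.001 -0.002] world d mm [-63.7 320.2 -39.5] tool d now [ 40.2 318.7 -70.6] tool d after turn [ 39.5 316.9 -78.7] width 0.051 F [-0.3 -0.4 -1.8] q7 1.52
[-0.16   0.492  0.087  1.992 -0.071  0.659  1.522]
rack 0.81 [171. 129. 225. 166.] ((446.8565673828125, 302.8839416503906), (103.63610076904297, 122.9646224975586), 88.98957061767578)
tray 0.55 [238. 132. 300. 174.] ((650.0299072265625, 227.82351684570312), (116.0536117553711, 57.04925537109375), 70.62360382080078)
```

View pics/s20.png

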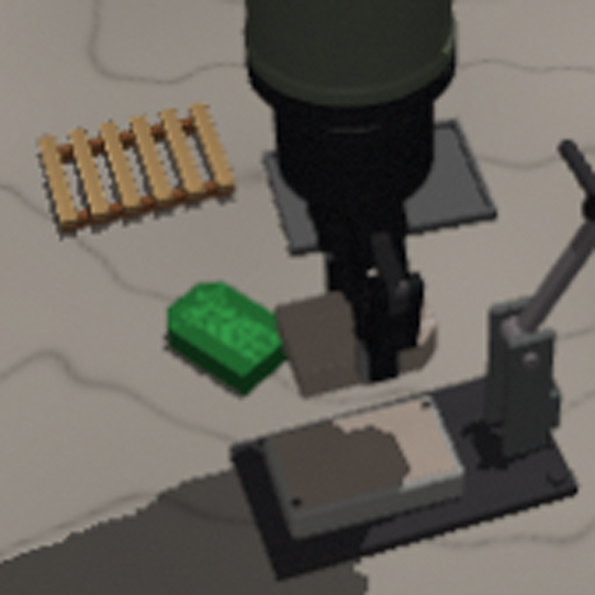

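```bash
python3 - <<'E'
from h import *
q=np.array([(38,138),(205,104),(234,185),(62,225)])/3.5+[160,100]
P=w('side',q,.016);print(P,P.mean(0))
f=cv2.imread('pics/top0.png'); cv2.imwrite('pics/rackz.png',cv2.resize(f[195:280,100:190],None,fx=6,fy=6,interpolation=2))
E
```

```text
[[0.38862918 0.35423113 0.016     ]
 [0.50961207 0.34877665 0.016     ]
 [0.50612342 0.2577217  0.016     ]
 [0.38677027 0.259479   0.016     ]] [0.44778373 0.30505212 0.016     ]
```

View pics/rackz.png

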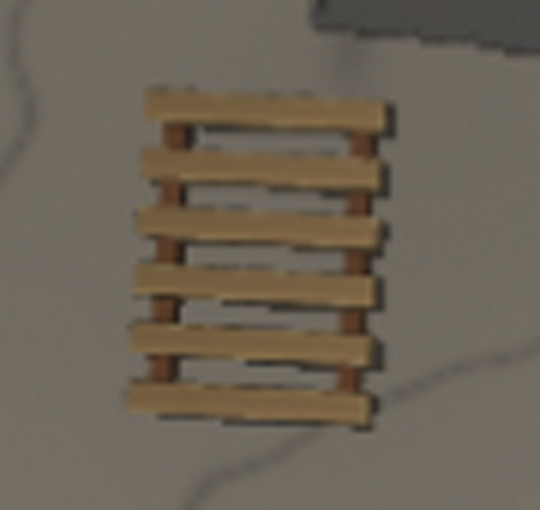

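jog_arm:
  commands:
    - [0, 20, -4, 0, 0, 0]
    - [0, 35, -8, 0.005, 0, 0]
    - [0, 40, -9, 0.005, 0, 0]
    - [0, 42, -10, 0.005, 0, 0]
    - [0, 42, -10, 0.005, 0, 0]
    - [0, 42, -10, 0.005, 0, 0]
    - [0, 40, -10, 0, 0, 0]
    - [0, 32, -8, 0, 0, 0]
    - [0, 17, -4, 0, 0, 0]
    - [0, 0, 0, 0, 0, 0]
    - [0, 0, 0, 0, 0, 0]

```text
clock: 30.55
position: [0.4411, 0.3114, 0.1257]
tool_rot: [-2.706, 1.552, -2.755]
force: [0.3, -0.1, -1.3]
grip_width: 0.0511
```

```bash
python3 - <<'E'
from h import *
q=np.array([(146,90),(388,101),(370,423),(127,411)])/6+[100,195]
P=w('top',q,.016);print(P.round(4),P.mean(0))
plan([.448,.3085,.03],87.4); print(observe()['qpos'].round(3))
E
```

```text
[[0.5077 0.3542 0.016 ]
 [0.5062 0.2616 0.016 ]
 [0.3849 0.2642 0.016 ]
 [0.3864 0.3569 0.016 ]] [0.44630852 0.30922548 0.016     ]
clock 30.55 pos [0.4411 0.3114 0.1257] rv(tool) [-0.004 -0.017  0.008] world d mm [  6.9  -2.9 -95.7] tool d now [95.5 -1.8  8.7] tool d after turn [95.7 -2.6  7. ] width 0.0511 F [ 0.3 -0.1 -1.3] q7 0.88
[-0.788  0.558  0.092  1.913 -0.086  0.692  0.879]
```

jog_arm:
  commands:
    - [15, -1, 3, 0, -0.006, 0.003]
    - [25, -1, 2, 0, -0.006, 0.003]
    - [22, 0, 1, -0.015, -0.004, 0.002]
    - [6, 0, 0, 0, 0, 0]
    - [0, 0, 0, 0, 0, 0]
    - [0, 0, 0, 0, 0, 0]

```text
clock: 31.15
position: [0.4478, 0.3028, 0.0546]
tool_rot: [-2.189, 1.567, -2.23]
force: [0.5, 0.1, -0.4]
grip_width: 0.0511
```

```bash
python3 - <<'E'
from h import *
plan([.447,.308,.0292],88.2); print(observe()['qpos'].round(3))
g=grab_frame('side'); cv2.imwrite('pics/s21.png',cv2.resize(g[60:210,130:280,::-1],None,fx=4,fy=4,interpolation=2))
E
```

```text
clock 31.15 pos [0.4478 0.3028 0.0546] rv(tool) [-0.01  -0.002  0.003] world d mm [ -0.8   5.2 -25.4] tool d now [25.3  5.3 -1. ] tool d after turn [25.4  5.2 -1. ] width 0.0511 F [ 0.5  0.1 -0.4] q7 0.91
[-0.758  0.672  0.073  1.953 -0.09   0.524  0.907]
```

View pics/s21.png

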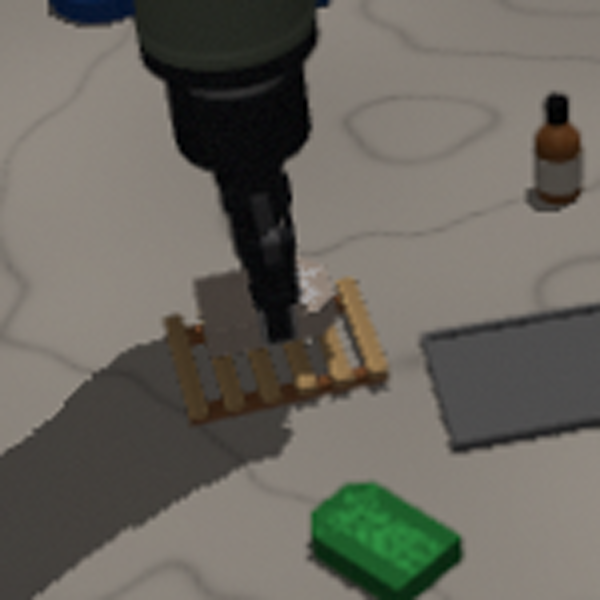

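jog_arm:
  commands:
    - [7, 2, -0.5, -0.005, 0, 0.002]
    - [7, 2, 0, -0.004, 0, 0]
    - [6, 0.5, 0, 0, 0, 0]
    - [0, 0, 0, 0, 0, 0]
    - [0, 0, 0, 0, 0, 0]

```text
clock: 31.7
position: [0.4483, 0.3087, 0.0348]
tool_rot: [1.575, 1.57, 1.544]
force: [0.4, -0.2, -1.3]
grip_width: 0.0514
```

```bash
python3 - <<'E'
from h import *
plan([.447,.308,.0292],88.2)
E
```

```text
clock 31.7 pos [0.4483 0.3087 0.0348] rv(tool) [ 0.    -0.    -0.001] world d mm [-1.3 -0.7 -5.6] tool d now [ 5.6 -0.7 -1.3] tool d after turn [ 5.6 -0.7 -1.3] width 0.0514 F [ 0.4 -0.2 -1.3] q7 0.91
```

jog_arm:
  commands:
    - [2.5, -0.5, -1, 0, 0, 0]
    - [2, 0, 0, 0, 0, 0]
    - [1, 0, 0, 0, 0, 0]

```text
clock: 32.0
position: [0.4473, 0.3083, 0.0292]
tool_rot: [1.308, 1.569, 1.276]
force: [-1.1, 0.4, 12.3]
grip_width: 0.0509
```

jog_arm:
  commands:
    - [0.4, 0, 0, 0, 0, 0]

```text
clock: 32.1
position: [0.4473, 0.3083, 0.0292]
tool_rot: [1.344, 1.569, 1.313]
force: [-6.1, -2.8, 20.3]
grip_width: 0.0514
```

jog_arm:
  commands:
    - [0, 0, 0, 0, 0, 0]
    - [0, 0, 0, 0, 0, 0]
    - [0, 0, 0, 0, 0, 0]
    - [0, 0, 0, 0, 0, 0]
    - [0, 0, 0, 0, 0, 0]
    - [0, 0, 0, 0, 0, 0]
    - [-5, 0, 0, 0, 0, 0]
    - [-15, 0, 0, 0, 0, 0]
    - [-30, 0, 0, 0, 0, 0]
    - [-40, 0, 0, 0, 0, 0]
    - [-35, 0, 0, 0, 0, 0]
    - [0, 0, 0, 0, 0, 0]
  gripper: 10

```text
clock: 33.3
position: [0.4472, 0.3076, 0.1632]
tool_rot: [1.223, 1.569, 1.191]
force: [0.2, 0.9, -0.6]
grip_width: 0.0818
```

```bash
python3 - <<'E'
from h import *
plan([.510,-.009,.12],88.2); print(observe()['qpos'].round(3))
g=grab_frame('side'); cv2.imwrite('pics/s22.png',cv2.resize(g[60:210,130:280,::-1],None,fx=4,fy=4,interpolation=2))
f=grab_frame('top'); cv2.imwrite('pics/t22.png',cv2.resize(f[155:250,235:325,::-1],None,fx=6,fy=6,interpolation=2))
E
```

```text
clock 33.3 pos [0.4472 0.3076 0.1632] rv(tool) [-0.001  0.001 -0.002] world d mm [  62.8 -316.6  -43.2] tool d now [  42.6 -314.5   72.9] tool d after turn [  43.2 -314.5   72.7] width 0.0818 F [ 0.2  0.9 -0.6] q7 0.89
[-0.786  0.497  0.101  1.898 -0.072  0.748  0.895]
```

View pics/s22.png

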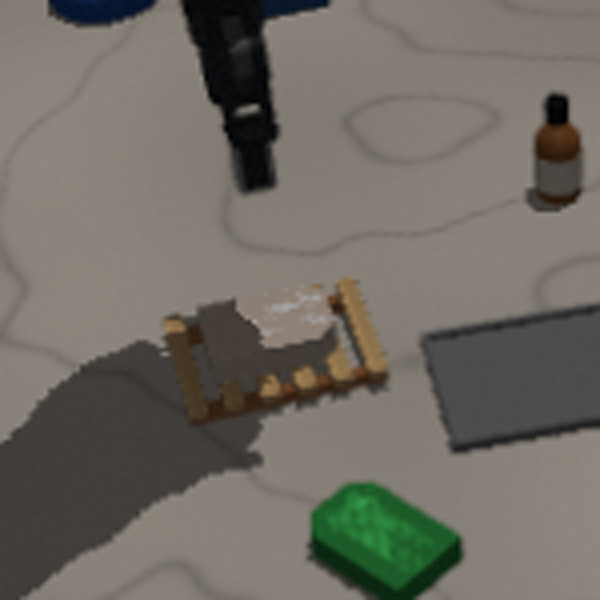

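View pics/t22.png

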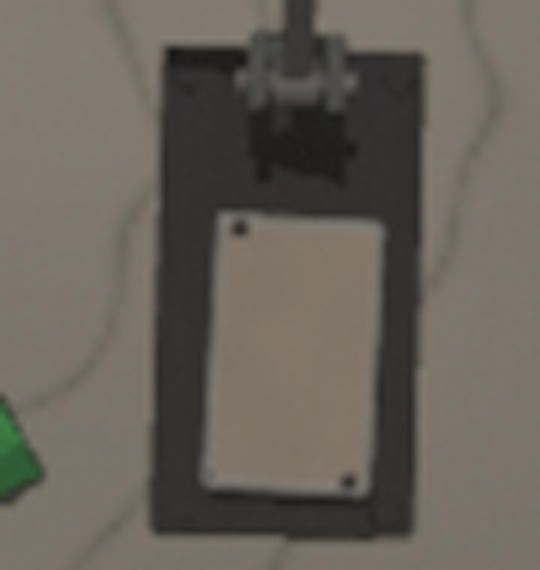

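jog_arm:
  commands:
    - [0, -20, 4, 0, 0, 0]
    - [0, -35, 8, 0, 0, 0]
    - [0, -40, 9, 0, 0, 0]
    - [0, -41, 10, 0, 0, 0]
    - [0, -41, 10, 0, 0, 0]
    - [0, -41, 10, 0, 0, 0]
    - [0, -39, 9, 0, 0, 0]
    - [0, -31, 7, 0, 0, 0]
    - [5, -17, 3, 0, 0, 0]
    - [10, 0, 0, 0, 0, 0]
    - [10, 0, 0, 0, 0, 0]
    - [0, 0, 0, 0, 0, 0]
  gripper: 0

```text
clock: 34.6
position: [0.5019, -0.0114, 0.1272]
tool_rot: [-2.899, 1.554, -2.927]
force: [0.1, 0.0, -0.1]
grip_width: 0.0855
```

```bash
python3 - <<'E'
from h import *
plan([.509,-.009,.026],88.0); print(observe()['qpos'].round(3))
g=grab_frame('side'); cv2.imwrite('pics/s23.png',cv2.resize(g[170:270,220:330,::-1],None,fx=6,fy=6,interpolation=2))
E
```

```text
clock 34.6 pos [ 0.5019 -0.0114  0.1272] rv(tool) [ 0.007 -0.016  0.004] world d mm [   7.1    2.4 -101.2] tool d now [101.    3.    8.6] tool d after turn [101.2   2.7   7. ] width 0.0855 F [ 0.1  0.  -0.1] q7 1.53
[-0.182  0.509  0.113  2.012 -0.088  0.642  1.531]
```

View pics/s23.png

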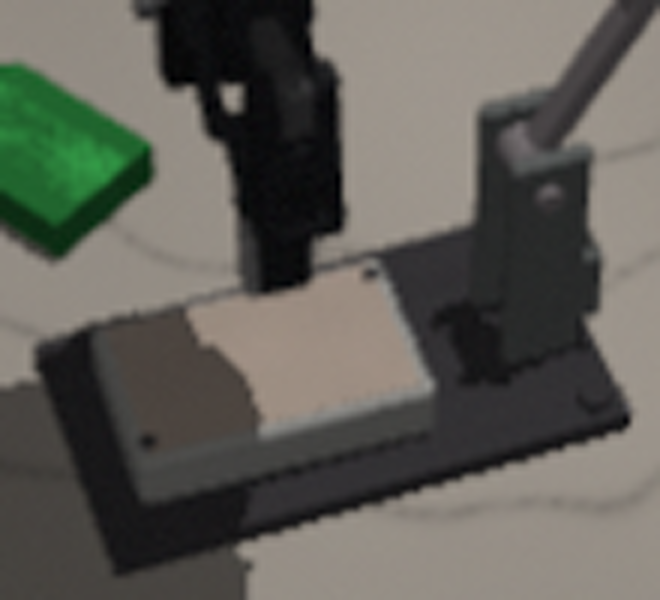

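```bash
python3 - <<'E'
from h import *
P=w('side',np.array([(93,333),(380,260),(435,390),(138,465)])/6+[220,170],.034); print(P,P.mean(0))
E
```

```text
[[ 0.45986406  0.02002792  0.034     ]
 [ 0.56226575  0.01785044  0.034     ]
 [ 0.55994452 -0.04207741  0.034     ]
 [ 0.45800612 -0.03853056  0.034     ]] [ 0.51002011 -0.0106824   0.034     ]
```

jog_arm:
  commands:
    - [15, 1, 4, 0.003, -0.008, 0.002]
    - [20, 1, 3, 0.003, -0.008, 0.002]
    - [20, 0, 1, 0, 0, 0]
    - [8, 0, 0, 0, 0, 0]
    - [0, 0, 0, 0, 0, 0]
    - [0, 0, 0, 0, 0, 0]

```text
clock: 35.25
position: [0.5107, -0.0034, 0.064]
tool_rot: [0.763, 1.568, 0.737]
force: [-0.8, -0.1, -0.0]
grip_width: 0.0852
```

```bash
python3 - <<'E'
from h import *
plan([.509,-.009,.026],88.0)
E
```

```text
clock 35.25 pos [ 0.5107 -0.0034  0.064 ] rv(tool) [ 0.009  0.002 -0.002] world d mm [ -1.7  -5.6 -38. ] tool d now [38.  -5.7 -1.6] tool d after turn [38.  -5.6 -1.5] width 0.0852 F [-0.8 -0.1 -0. ] q7 1.54
```

jog_arm:
  commands:
    - [3, -3, -1, 0.005, 0, 0]
    - [3, -2, -0.5, 0.003, 0, 0]
    - [0, 0, 0, 0, 0, 0]

```text
clock: 35.55
position: [0.5098, -0.0085, 0.0595]
tool_rot: [0.469, 1.565, 0.434]
force: [1.0, 0.1, -0.5]
grip_width: 0.0858
```

```bash
python3 - <<'E'
from h import *
plan([.509,-.0095,.026],88.0)
E
```

```text
clock 35.55 pos [ 0.5098 -0.0085  0.0595] rv(tool) [ 0.001  0.005 -0.002] world d mm [ -0.8  -1.  -33.5] tool d now [33.5 -1.1 -0.9] tool d after turn [33.5 -1.  -0.7] width 0.0858 F [ 1.   0.1 -0.5] q7 1.54
```

jog_arm:
  commands:
    - [7, -1, -0.5, 0, 0.003, 0]
    - [7, 0, 0, 0, 0, 0]
    - [7, 0, 0, 0, 0, 0]
    - [5, 0, 0, 0, 0, 0]
    - [3, 0, 0, 0, 0, 0]
    - [0, 0, 0, 0, 0, 0]

```text
clock: 36.15
position: [0.5092, -0.0097, 0.0277]
tool_rot: [1.107, 1.568, 1.072]
force: [0.4, -0.4, 0.7]
grip_width: 0.0855
```

```bash
python3 - <<'E'
from h import *
plan([.509,-.0095,.026],88.0)
g=grab_frame('side'); cv2.imwrite('pics/s24.png',cv2.resize(g[170:270,220:330,::-1],None,fx=6,fy=6,interpolation=2))
E
```

```text
clock 36.15 pos [ 0.5092 -0.0097  0.0277] rv(tool) [ 0.     0.001 -0.002] world d mm [-0.2  0.2 -1.7] tool d now [ 1.7  0.1 -0.2] tool d after turn [ 1.7  0.2 -0.2] width 0.0855 F [ 0.4 -0.4  0.7] q7 1.55
```

View pics/s24.png

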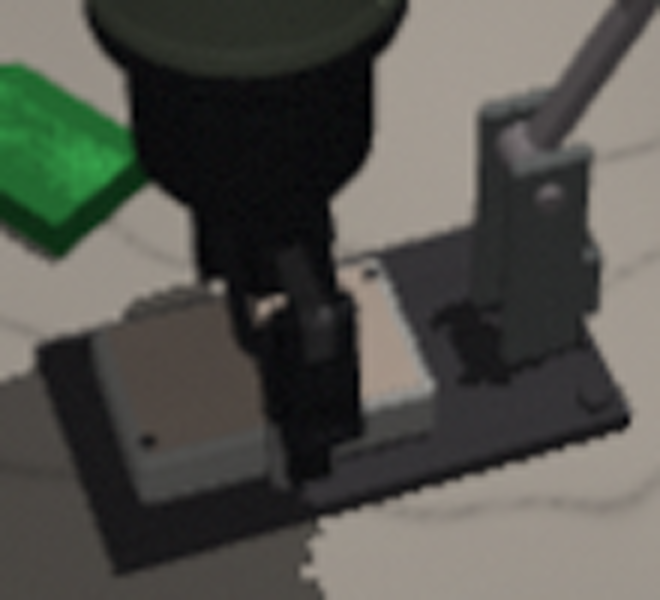

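The jaws are around the flask. Closing with 80 N.

jog_arm:
  commands:
    - [1.5, 0, 0, 0, 0, 0]
    - [0, 0, 0, 0, 0, 0]
    - [0, 0, 0, 0, 0, 0]
    - [0, 0, 0, 0, 0, 0]
    - [0, 0, 0, 0, 0, 0]
    - [0, 0, 0, 0, 0, 0]
  gripper: 255
  newtons: 80

```text
clock: 36.8
position: [0.5095, -0.0095, 0.0273]
tool_rot: [0.894, 1.567, 0.859]
force: [-0.1, 0.2, -2.3]
grip_width: 0.0619
```

```bash
python3 - <<'E'
from h import *
plan([.509,-.0095,.026],88.0)
E
```

```text
clock 36.8 pos [ 0.5095 -0.0095  0.0273] rv(tool) [ 0.     0.002 -0.003] world d mm [-0.5  0.  -1.3] tool d now [ 1.3  0.  -0.5] tool d after turn [ 1.3  0.  -0.5] width 0.0619 F [-0.1  0.2 -2.3] q7 1.55
```

jog_arm:
  commands:
    - [-4, 0, 0, 0, 0, 0]
    - [-12, 0, 0, 0, 0, 0]
    - [-25, 0, 0, 0, 0, 0]
    - [-30, 0, 0, 0, 0, 0]
    - [-20, 0, 0, 0, 0, 0]
    - [0, 0, 0, 0, 0, 0]

```text
clock: 37.4
position: [0.5088, -0.01, 0.1245]
tool_rot: [1.021, 1.568, 0.986]
force: [-0.3, -0.0, -2.5]
grip_width: 0.0621
```

```bash
python3 - <<'E'
from h import *
plan([.602,.239,.1],85.2); print(observe()['qpos'].round(3))
g=grab_frame('side'); cv2.imwrite('pics/s25.png',cv2.resize(g[100:270,160:330,::-1],None,fx=3.5,fy=3.5,interpolation=2))
f=cv2.imread('pics/top0.png'); cv2.imwrite('pics/trayz.png',cv2.resize(f[130:215,140:220],None,fx=6,fy=6,interpolation=2))
E
```

```text
clock 37.4 pos [ 0.5088 -0.01    0.1245] rv(tool) [ 0.049  0.002 -0.003] world d mm [ 93.2 249.  -24.5] tool d now [ 25.3 252.   84.4] tool d after turn [ 24.5 255.9  72.1] width 0.0621 F [-0.3 -0.  -2.5] q7 1.53
[-0.178  0.514  0.109  2.011 -0.097  0.619  1.532]
```

View pics/s25.png

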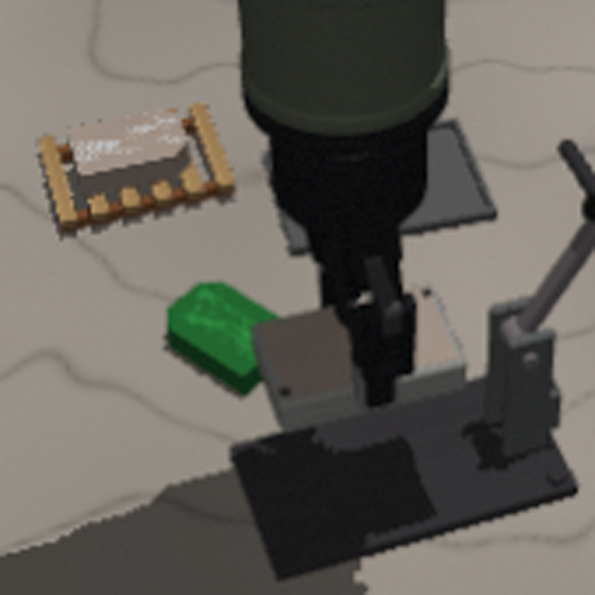

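View pics/trayz.png

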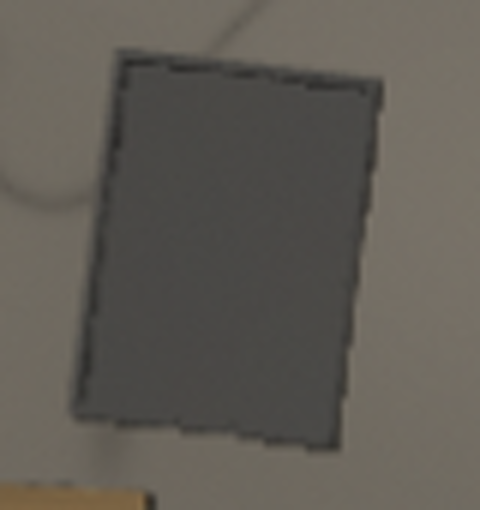

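```bash
python3 - <<'E'
from h import *
P=w('top',np.array([(118,50),(383,80),(338,450),(73,418)])/6+[140,130],.008); print(P.round(4),P.mean(0)); d=P[0]+P[1]-P[2]-P[3]; print(np.degrees(np.arctan2(d[1],d[0])))
P=w('side',np.array([[236,153],[293,136],[302,160],[245,170.5]]),.008);print(P.round(4),P.mean(0))
E
```

```text
[[0.675  0.2819 0.008 ]
 [0.666  0.1796 0.008 ]
 [0.5241 0.1915 0.008 ]
 [0.5333 0.2932 0.008 ]] [0.59959273 0.23654283 0.008     ]
-4.679334637402895
[[0.5285 0.2584 0.008 ]
 [0.6797 0.2706 0.008 ]
 [0.6686 0.1812 0.008 ]
 [0.5313 0.193  0.008 ]] [0.60202234 0.22578375 0.008     ]
```

jog_arm:
  commands:
    - [0, 20, 0, 0, 0, 0]
    - [0, 32, 0, 0, 0, 0]
    - [0, 38, 2, 0.01, 0, 0]
    - [0, 38, 10, 0.01, 0, 0]
    - [0, 38, 16, 0.01, 0, 0]
    - [0, 35, 20, 0.01, 0, 0]
    - [0, 28, 18, 0.01, 0, 0]
    - [0, 14, 10, 0, 0, 0]
    - [0, 0, 0, 0, 0, 0]
    - [0, 0, 0, 0, 0, 0]

```text
clock: 38.45
position: [0.5946, 0.2352, 0.1143]
tool_rot: [-2.873, 1.56, -2.962]
force: [-0.6, 0.2, -3.2]
grip_width: 0.0615
```

```bash
python3 - <<'E'
from h import *
plan([.602,.239,.0213],85.2); print(observe()['qpos'].round(3))
E
```

```text
clock 38.45 pos [0.5946 0.2352 0.1143] rv(tool) [-0.005 -0.01   0.003] world d mm [  7.4   3.8 -93. ] tool d now [92.9  4.7  7.9] tool d after turn [93.   4.4  7. ] width 0.0615 F [-0.6  0.2 -3.2] q7 1.12
[-0.558  0.704  0.138  1.656 -0.129  0.8    1.121]
```

jog_arm:
  commands:
    - [12, 1.5, 3, -0.003, -0.005, 0.002]
    - [22, 1, 2, -0.002, -0.005, 0.001]
    - [20, 0, 1, 0, 0, 0]
    - [5, 0, 0, 0, 0, 0]
    - [0, 0, 0, 0, 0, 0]
    - [0, 0, 0, 0, 0, 0]

```text
clock: 39.05
position: [0.5991, 0.2321, 0.0505]
tool_rot: [-2.251, 1.568, -2.339]
force: [0.1, 0.2, -1.6]
grip_width: 0.0615
```

```bash
python3 - <<'E'
from h import *
plan([.601,.238,.0213],85.2)
g=grab_frame('side'); cv2.imwrite('pics/s26.png',cv2.resize(g[60:200,200:340,::-1],None,fx=4.2,fy=4.2,interpolation=2))
E
```

```text
clock 39.05 pos [0.5991 0.2321 0.0505] rv(tool) [-0.004 -0.002  0.002] world d mm [  1.9   5.9 -29.2] tool d now [29.2  6.1  1.5] tool d after turn [29.2  6.   1.4] width 0.0615 F [ 0.1  0.2 -1.6] q7 1.13
```

View pics/s26.png

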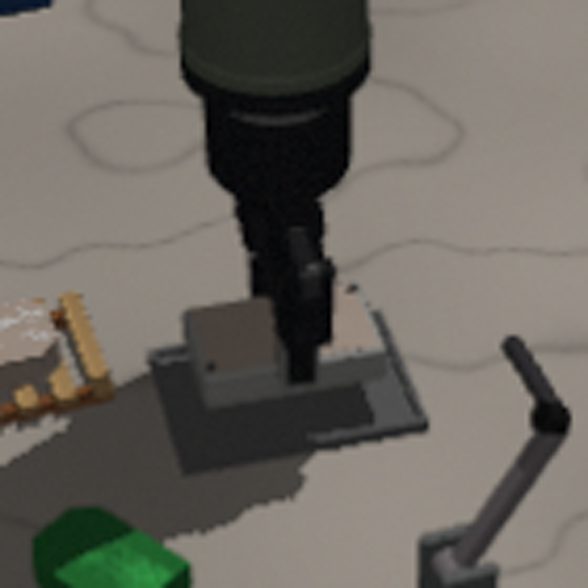

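jog_arm:
  commands:
    - [7, 3, 0.8, -0.003, 0, 0]
    - [7, 2.5, 0.5, 0, 0, 0]
    - [7, 0, 0, 0, 0, 0]
    - [0, 0, 0, 0, 0, 0]
    - [0, 0, 0, 0, 0, 0]

```text
clock: 39.6
position: [0.6019, 0.2387, 0.0296]
tool_rot: [-0.215, 1.57, -0.298]
force: [-0.9, 0.4, -2.0]
grip_width: 0.0617
```

```bash
python3 - <<'E'
from h import *
plan([.601,.238,.0213],85.2)
E
```

```text
clock 39.6 pos [0.6019 0.2387 0.0296] rv(tool) [0.    0.001 0.   ] world d mm [-0.9 -0.7 -8.3] tool d now [ 8.3 -0.8 -0.8] tool d after turn [ 8.3 -0.8 -0.8] width 0.0617 F [-0.9  0.4 -2. ] q7 1.13
```

jog_arm:
  commands:
    - [3, -0.5, -0.5, 0, 0, 0]
    - [2.5, 0, 0, 0, 0, 0]
    - [1.5, 0, 0, 0, 0, 0]

```text
clock: 39.9
position: [0.6015, 0.2382, 0.0225]
tool_rot: [0.002, 1.569, -0.082]
force: [-0.4, 0.7, -2.7]
grip_width: 0.0621
```

jog_arm:
  commands:
    - [1, 0, 0, 0, 0, 0]

```text
clock: 40.0
position: [0.6015, 0.2381, 0.0213]
tool_rot: [-0.068, 1.569, -0.152]
force: [-0.2, 0.4, -2.0]
grip_width: 0.0618
```

jog_arm:
  commands:
    - [0.8, 0, 0, 0, 0, 0]

```text
clock: 40.1
position: [0.6015, 0.2381, 0.0211]
tool_rot: [0.051, 1.569, -0.033]
force: [-7.8, -3.5, 21.4]
grip_width: 0.0618
```

jog_arm:
  commands:
    - [0, 0, 0, 0, 0, 0]
    - [0, 0, 0, 0, 0, 0]
    - [0, 0, 0, 0, 0, 0]
    - [0, 0, 0, 0, 0, 0]
    - [0, 0, 0, 0, 0, 0]
    - [0, 0, 0, 0, 0, 0]
    - [-5, 0, 0, 0, 0, 0]
    - [-15, 0, 0, 0, 0, 0]
    - [-30, 0, 0, 0, 0, 0]
    - [-40, 0, 0, 0, 0, 0]
    - [-40, 0, 0, 0, 0, 0]
    - [0, 0, 0, 0, 0, 0]
  gripper: 15

```text
clock: 41.3
position: [0.6017, 0.2379, 0.1607]
tool_rot: [0.298, 1.568, 0.213]
force: [-0.2, 0.4, 0.2]
grip_width: 0.0803
```

jog_arm:
  commands:
    - [-40, 0, 0, 0, 0, 0]
    - [-40, 20, -20, 0, 0, 0]
    - [-20, 30, -30, 0, 0, 0]
    - [0, 30, -30, 0, 0, 0]
    - [0, 30, -30, 0, 0, 0]
    - [0, 30, -30, 0, 0, 0]
    - [0, 30, -20, 0, 0, 0]
    - [0, 30, -20, 0, 0, 0]
    - [0, 0, 0, 0, 0, 0]
    - [0, 0, 0, 0, 0, 0]

```text
clock: 42.3
position: [0.4327, 0.4587, 0.276]
tool_rot: [0.759, 1.556, 0.672]
force: [0.4, 0.1, -0.1]
grip_width: 0.0808
```

```bash
python3 - <<'E'
from h import *
plan([.601,.238,.0213],85.2); print(observe()['qpos'].round(2))
for c in('top','side'):
  g=grab_frame(c); cv2.imwrite(f'pics/{c}F.png',g[:,:,::-1])
  for n,z in(('dish',.009),('press_disc',.021),('cork_pad',.008),('square_plate',.02),('rack',.016),('index_block',.036),('tray',.008),('flask_half',.028)):
    print(c,n,[(round(r['p'],2),np.round(rectfit(c,r['mask'],z)[0],1),np.round(rectfit(c,r['mask'],z)[1],0)) for r in nets.silhouettes(c,n)[:3]])
E
```

```text
clock 42.3 pos [0.4327 0.4587 0.276 ] rv(tool) [-0.004  0.01  -0.01 ] world d mm [ 168.3 -220.7 -254.7] tool d now [ 254.6 -207.6  184.4] tool d after turn [ 254.7 -205.8  186.2] width 0.0808 F [ 0.4  0.1 -0.1] q7 0.64
[-1.01  0.5   0.14  1.57 -0.07  1.07  0.64]
top dish [(0.67, array([ 627.8, -252.3]), array([86., 88.]))]
top press_disc []
top cork_pad [(0.69, array([ 431.6, -324. ]), array([85., 83.]))]
top square_plate [(0.62, array([ 431.1, -324.8]), array([41., 42.]))]
top rack [(0.68, array([447.5, 311.9]), array([ 95., 123.]))]
top index_block [(0.93, array([445. , 308.2]), array([78., 58.])), (0.88, array([465.5, 130.1]), array([53., 80.])), (0.66, array([ 452.4, -145.1]), array([52., 79.]))]
top tray [(0.57, array([601.9, 238.9]), array([109., 146.])), (0.17, array([ 431.8, -329.4]), array([44., 45.]))]
top flask_half [(0.6, array([599.2, 236.2]), array([ 71., 107.]))]
side dish [(0.85, array([ 628.2, -253.4]), array([90., 86.]))]
side press_disc [(0.59, array([ 629. , -255.9]), array([36., 30.]))]
side cork_pad [(0.94, array([ 430.9, -326.8]), array([83., 84.]))]
side square_plate [(0.71, array([ 431.7, -328.3]), array([46., 43.])), (0.68, array([ 629.7, -255.3]), array([41., 34.]))]
side rack [(0.95, array([446.6, 300.9]), array([103., 125.]))]
side index_block [(0.82, array([443.5, 295.5]), array([74., 80.])), (0.76, array([461.8, 108.7]), array([63., 84.])), (0.73, array([ 448.3, -163.9]), array([52., 85.]))]
side tray [(0.63, array([599.6, 232.9]), array([114., 145.])), (0.41, array([ 629.4, -252.9]), array([92., 89.]))]
side flask_half [(0.84, array([597.9, 225.2]), array([ 87., 111.]))]
```

View pics/topF.png

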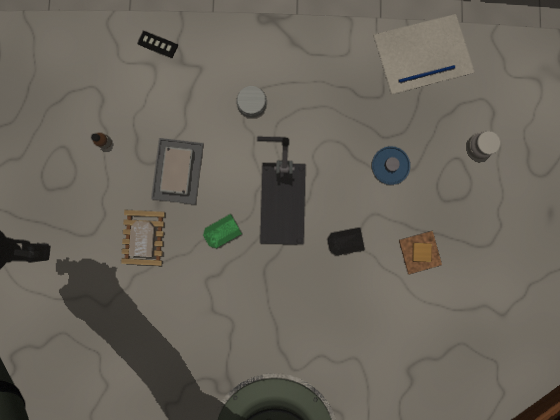

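View pics/sideF.png

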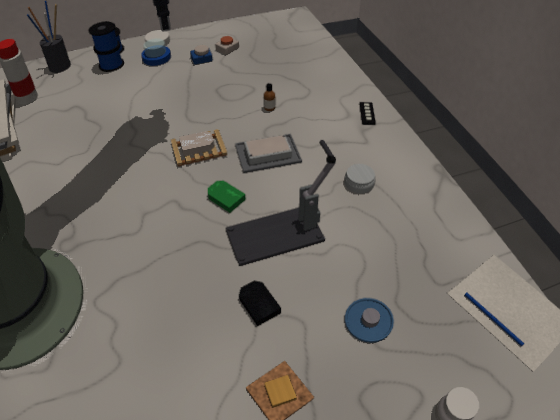

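Both views show every piece centred on its place and the finger standing back, with its bar at (272,139) in the top view. Handing in.

```bash
python3 -c "
from workcell import bot
print(bot.job_done())"
```

```text
the job is handed in; nothing more can be done
None
```

I swung the finger back to about 2.05 rad, estimated from the arm's path. It stayed up after I let go of the bar and for the rest of the job. Then I took the stack apart from the top: disc into the dish, brass plate onto the cork, plaster block onto the rack, flask half into the tray. I let go of each piece only after the wrist force showed it had touched down. The job was handed in at about 43 s, and the hand-in gave no verdict.

**Last checks:** In the final pictures from both cameras every piece lies flat in its place, the gripper is well clear, and the finger is still raised. In the top view the plate, block and flask half measured about 1–5 mm from the centres of their places. The disc measured about 3 mm off in the side view.

**What disagreed or was missing:**
- **Disc:** the network did not find it in the last top picture, though it shows there. An earlier top view put it about 4 mm from the dish's centre.
- **Block and flask half:** the side-view outlines put them 6–8 mm off. Those outlines include the pieces' side faces, so I trusted the top view.
- **Brass plate:** it sits about 17° turned relative to the cork pad, because I did not align it.
- **Contact force:** one contact check on the disc in the dish briefly reached about 57 N at the wrist, below the 120 N limit. The force was taken through the fingers, so the 40 N limit on the arm and gripper body should not apply.

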